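# Pose the sprung tweezers for their sale photo

## Task

Get the steel serving tweezers ready for their sale photo: first set the lamp's dimmer lever in line with the brass tab on its disc, then pick up the tweezers by both blades and hold them level over the middle of the grey photo mat, about a hand's breadth above it, squeezed so that the pin on the hinged blade is level with the brass collar on the gauge bar. Finish while still holding them there with the gap steady; leave the tab, the collar and the other goods as they are.

Things in the scene. Friction and masses are not known exactly. Their poses are not given: they have to be found in the camera images.
- tweezers_centre (a point): Steel serving tweezers, 212 mm long, 130 g, on edge on the table: two upright blades 22 mm tall, 3 mm thick, 43 mm over both when open. This point: between them at the ribs (place to grip), 11 mm above the underside. x to the tips (95 mm ahead), z up, y from rigid to hinged blade; axes fixed to the rigid blade. Round bow 21 mm wide 104 mm behind. Gauge bar across the top 55 mm ahead, 20 mm up.
- tweezers_blade (a joint): Angle of hinged blade, rad: 0 sprung open, grows when squeezed, to 0.29. Upright hinge at x -100, y +7 mm in the axes of tweezers_centre. The blades' centre planes lie at 0.13 - angle and -0.13 rad to x; the rigid one starts at x -100, y -7 mm. Spring 4.5 N m/rad plus 0.27 N m preload: 8 to 13 N at the ribs for gaps that can be marked. Released, it springs open.
- blade_pin (a point): Dark round head (4 mm) of an upright pin on the hinged blade, 164 mm from its hinge, just to the tip side of the gauge bar, 32 mm above the underside. At blade angle q it is at y = 7 mm + 164 mm * sin(0.13 - q) in the axes of tweezers_centre.
- collar_mid (a point): Brass collar on the gauge bar, marking the wanted gap: 4 mm along the bar, 10 mm across, 8 mm tall; this point is its centre, 55 mm ahead of and 20 mm above tweezers_centre, same axes. The gap is right when blade_pin has the same y. It is stiff on the bar; do not touch it.
- gap_collar (a joint): Place of the collar along the gauge bar, in m: the y of collar_mid in the axes of tweezers_centre.
- lever_hinge (a point): Middle of the hinge of the lamp dimmer, a grey box 110 x 80 mm, 45 mm tall, fixed to the table; 35 mm above the table. y is the lever's axle, z up; the lever swings in the x-z plane. An aluminium disc of 60 mm radius stands on the axle 27 to 30 mm off towards +y.
- lever_grip (a point): Centre of the lever's black cross grip, a round bar of 16 mm diameter, 34 mm long along the axle's direction, 110 mm from the hinge on a steel rod of 8 mm diameter. Its z axis points from the hinge to the grip.
- dimmer_lever (a joint): Angle of the lever, rad: 0 leaning 0.5 rad from upright towards -x of lever_hinge, 0.5 upright, 1.0 leaning 0.5 rad towards +x. It stays where it is left (about 1.5 N at the grip moves it).
- tab_mid (a point): Brass tab at the rim of the dimmer's disc, marking the wanted lever angle: 5 x 7 x 30 mm, reaching to 80 mm from the hinge; this point is on it 70 mm from the hinge, 28.5 mm to the +y side of the lever's plane. Its z axis points outward from the hinge. Stiff; not to be moved.
- dimmer_tab (a joint): Angle of the tab, rad, measured like the lever's: the lever is set when the two are equal.
- mat_middle (a point): Middle of the top of the grey photo mat, 200 x 180 mm, 4 mm thick, fixed to the table. A low light bar, 170 mm long, 22 mm deep, 48 mm tall, stands at its +x edge, 115 mm from the middle.
- figurine: Bystander: plaster figurine, 52 mm across, 120 mm tall; origin at the centre of its underside.
- tumbler: Bystander: glass tumbler, 60 mm across, 85 mm tall; origin at the centre of its underside.
- brass_bowl: Bystander: small brass bowl, 90 mm across, 40 mm tall; origin at the centre of its underside.
- candlestick: Bystander: dark metal candlestick, 76 mm across the foot, 128 mm tall; origin at the centre of its underside.
- creamer: Bystander: white china creamer with a handle, 68 mm across, 75 mm tall; origin at the centre of its underside.
- ginger_jar: Bystander: blue lidded china jar, 90 mm across, 135 mm tall; origin at the centre of its underside.
- clay_dish: Bystander: clay dish, 90 mm across, 35 mm tall; origin at the centre of its underside.
Things that resemble listed ones, but are neither listed nor needed, are in the scene too. Leave any pink or turquoise look-alike of the part that bears lever_hinge alone. Of the things that look like the part that bears tweezers_centre, the larger one is meant.

How it is judged:
By the outcome, as a careful person would: the job done as asked, in the order asked, and still so for the second after the job is handed in, while the arm keeps its last pose, push and grip.
It also fails if it takes over 48 s, if anything falls off the work surface, if the arm or the gripper's body presses on something with over 40 N, if the wrist force passes 120 N, or if a joint passes its speed limit or range.

## Robot

A 6-joint arm with a two-finger parallel gripper is mounted at the origin on the work surface. World frame = base frame: x ahead of the robot, y to its left, z up, the work surface at z = 0. Lengths are in mm, angles in rad, forces in N, time in s.
With the tool pointing down it reaches from about 400 to 925 mm from the base axis. Payload 12.5 kg.
Tool frame: the origin (TCP) lies at the very end of the fingers, on their centre line; the grasp point (between the pads) lies env.hold_point_z behind it (env.hold_point_z is the distance from the TCP to the grasp point, in mm); y points along the fingers, z is the direction in which the jaws open and shut, and the axes are right-handed (so a half turn about y gives the same grasp; the last joint's range is limited). The gripper opens to 95 mm and grips with 3 to 60 N. Pads are 20 mm wide; open, the fingers measure 119 mm over their backs; the gripper's body (75 mm by 180 mm) begins 59 mm behind the grasp point.
Start: joints at [-1.281, 0.491, 1.559, -0, 1.092, -0.106], TCP at [240.99, -576.689, 214.661] pointing down, gripper open.
Joint ranges: [-3.1, 3.1], [-0.84, 2.19], [0.05, 2.79], [-1.13, 4.28], [0.06, 2.93], [-2.69, 2.69]. Speed limits (rad/s): [2.22, 2.22, 2.79, 3.14, 3.14, 3.14].

## Interface

Orientations are given as [roll, pitch, yaw] about the fixed x, y, z axes, in that order (R = Rz(yaw) Ry(pitch) Rx(roll)).
In Python, from cell import env gives the robot as it stands.
- The arm moves only by the shell command python3 -m inch 'ROWS'. ROWS is JSON, one flat list of numbers, 7 for each row, row after row: the shift along the tool's x, y, z in m, then the turn, a rotation vector about the tool's x, y, z in degrees, then the closure, from -1 (fully open) to 1 (shut). In form: [tx, ty, tz, ax, ay, az, hand, tx, ty, tz, ax, ay, az, hand, ...]. A call has 1 to 10 rows; each row shifts and turns the commanded pose from where the row before left it, along the tool's axes as they then stand; what a row does not reach is not made up. A row lasts 1/10 s, in which the tool goes at most 50 mm and 8.59 degrees, less where a joint would pass 70% of its speed; a pose out of reach is approached as far as the arm can. A call is refused whole if a number of a shift passes 0.05 or a number of a turn 8.59, either way. A call with a gripper value outside its range is refused whole. The fingers move at their own pace and stop on an object; the grip force is fixed at half the most. Time passes only in rows, so rows that do not move let the fingers close. It gives the time, the measured TCP pose, the force and the opening at its end, in the units of the state.
- env.state(): the state, without advancing time (a new reading comes with each control period).
- env.read_camera(name): name is "scene" or "top" or "wrist"; returns a dict with "pixels" (384x512x3 uint8, blue, green, red), "depth" (384x512 float32, mm along the optical axis (not along the pixel's ray), 0 where there is no reading), "mtx" (3x3 intrinsics, pixels), "k1" (the pictures are not rectified: a ray, as slopes to the right and down, at radius r is drawn at 1 + k1 r^2 times it, then the intrinsics apply), "R" (3x3) and "t" (3): a world point X has camera coordinates R X + t. Camera axes: x right, y down, z forward; pixel columns grow to the right and rows downward; lengths in mm; the calibration is good to about 2 mm. A picture is of the moment at which its call begins.
- env.job_done(): hands the job in, once; it reports no verdict.
The state is a dict: "t": time; "joints": joint angles; "qvel": joint speeds; "tau": joint torques, N m; "eef_pos": TCP position; "tcp_rot": TCP orientation; "ft_force": force on the tool from outside, world axes, zero at the start; "moment": the same for the moment, N m; "opening": opening from 0.0 (shut) to 1.0 (fully open).
Only numpy, scipy, OpenCV 4.12 (cv2) and the standard library are available. Lean on these libraries where they do the work, as an engineer would, in place of code of your own. Each camera call takes 0.05 s, during which the arm holds its last target.

## Working session

There is one attempt and no reset: what is moved stays moved. The work goes in short steps, Python scripts to look and compute and a shell command to move; the robot and the scene stay as the last step left them, time stands still between calls to the robot, and variables do not carry over. Pictures are saved under pics/ and viewed, and the job is handed in when it is done.

```bash
ls; mkdir -p pics
python3 - <<'E'
from cell import env
import cv2,pickle
print(env.state(), env.hold_point_z)
d={}
for n in ["scene","top","wrist"]:
    c=env.read_camera(n); d[n]=c
    cv2.imwrite(f"pics/{n}0.png",c["pixels"]); print(n,c["mtx"].tolist(),c["k1"],c["R"].tolist(),c["t"].tolist())
pickle.dump(d,open("d0.pkl","wb"))
E
```

```text
pics
{'t': 0.0, 'joints': array([-1.28059894e+00,  4.91565776e-01,  1.55943447e+00, -1.17730538e-06,
        1.09166402e+00, -1.05582318e-01]), 'qvel': array([ 0.00146672,  0.00092588, -0.00090038, -0.00144217,  0.00186646,
        0.00010192]), 'tau': array([-1.43071076e-03, -6.12650943e+01, -2.58182609e+01,  6.91064307e-02,
        4.82315524e-02, -9.88791453e-05]), 'eef_pos': array([ 240.92047895, -576.45371761,  214.06303584]), 'tcp_rot': array([-1.57186207e+00,  1.11894074e-04, -2.74581246e+00]), 'ft_force': array([ 0.77254366,  0.54318615, -0.01634469]), 'moment': array([ 0.04358998, -0.02479699,  0.04853932]), 'opening': 1.0011777590112214} 18.8
scene [[390.6642342904736, 0.0, 253.23312850038315], [0.0, 390.6642342904736, 188.4141507684173], [0.0, 0.0, 1.0]] -0.08151261941832352 [[0.0130675362813269, 0.9998784712658307, -0.008501893591521021], [0.7948101821874302, -0.015545850133909722, -0.6066589658406096], [-0.6067174085080468, 0.0011701464520995045, -0.7949167358727331]] [6.949069720926656, -372.77233027225975, 1577.8351139265992]
top [[471.706854038887, 0.0, 254.30166315054595], [0.0, 471.706854038887, 189.03830128020698], [0.0, 0.0, 1.0]] -0.1859234432243977 [[0.031793279008201995, -0.9994749539714576, 0.006245301726807136], [-0.977825335527597, -0.03239744296093713, -0.2069009881318485], [0.20699468739619653, 0.00047124658626228577, -0.9783419531617796]] [-13.360608391048121, 565.6103242446679, 1553.5158248568346]
wrist [[269.07980217169813, 0.0, 256.45582927733943], [0.0, 269.07980217169813, 190.2286079543142], [0.0, 0.0, 1.0]] -0.027481492576500996 [[0.38587201363649537, -0.922551388898669, -0.0013129863880128431], [-0.891327063825158, -0.3731783235537103, 0.2574373790312247], [-0.23798918963881668, -0.09816757953001042, -0.966294091850033]] [-623.76110402752, -29.26246321935408, 390.6483240311366]
```

View pics/scene0.png

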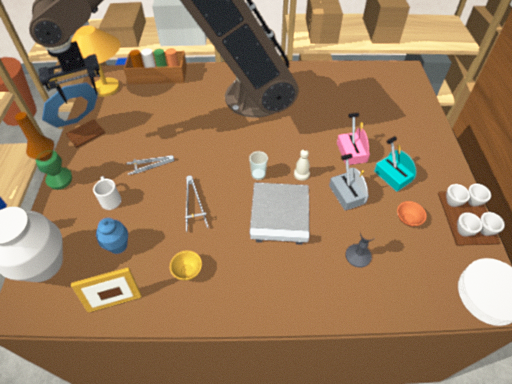

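View pics/top0.png

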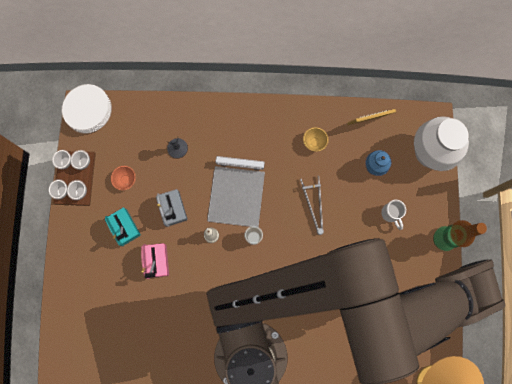

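View pics/wrist0.png

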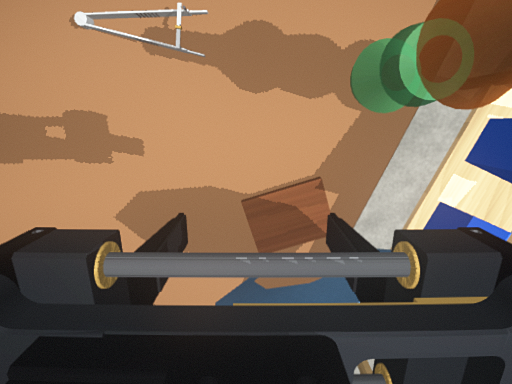

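The scene camera shows tweezers at (150,163), smaller, and (195,203), larger. The larger pair is the one meant. It is also in the top view at (312,207). There are three dimmers in the scene view: grey at (348,188), pink at (352,145) and turquoise at (396,170). The grey one is meant. I'll enlarge both to confirm.

```bash
cat > h.py <<'E'
import numpy as np,cv2,pickle
from scipy.spatial.transform import Rotation as Ro
def norm(c,uv):
    # undo: drawn = (1+k1 r^2) * slopes
    return cv2.undistortPoints(np.array(uv,float).reshape(-1,1,2),c["mtx"],np.array([c["k1"],0,0,0,0.])).reshape(-1,2)
def ray(c,uv):
    n=norm(c,uv); d=np.c_[n,np.ones(len(n))]@c["R"]; o=-c["R"].T@c["t"]; return o,d
def onz(c,uv,z):
    o,d=ray(c,uv); return o+d*((z-o[2])/d[:,2])[:,None]
def onplane(c,uv,p,n):
    o,d=ray(c,uv); return o+d*(((p-o)@n)/(d@n))[:,None]
def cloud(c):
    H,W=c["depth"].shape
    uv=np.stack(np.meshgrid(np.arange(W),np.arange(H)),-1).reshape(-1,2)
    n=norm(c,uv); z=c["depth"].reshape(-1,1)
    P=(np.c_[n,np.ones(len(n))]*z-c["t"])@c["R"]
    P[z[:,0]==0]=np.nan
    return P.reshape(H,W,3)
def proj(c,X):
    X=np.asarray(X,float).reshape(-1,3); q=X@c["R"].T+c["t"]; s=q[:,:2]/q[:,2:]
    s=s*(1+c["k1"]*(s**2).sum(1))[:,None]; return s*np.diag(c["mtx"])[:2]+c["mtx"][:2,2]
def tri(c1,u1,c2,u2):
    A=[];b=[]
    for c,u in((c1,u1),(c2,u2)):
        o,d=ray(c,[u]); d=d[0]/np.linalg.norm(d[0]); M=np.eye(3)-np.outer(d,d); A.append(M);b.append(M@o)
    x,r,_,_=np.linalg.lstsq(np.vstack(A),np.hstack(b),rcond=None); return x,np.sqrt(r.sum())
def crop(c,x0,y0,x1,y1,k,fn):
    cv2.imwrite("pics/"+fn,cv2.resize(c["pixels"][y0:y1,x0:x1],None,fx=k,fy=k,interpolation=cv2.INTER_CUBIC))
E
python3 - <<'E'
from h import *
d=pickle.load(open("d0.pkl","rb"))
a=cv2.resize(d["scene"]["pixels"][130:220,310:430],(720,540),interpolation=cv2.INTER_CUBIC); cv2.imwrite("pics/lev_scene.png",a)
crop(d["scene"],120,140,240,240,6,"tw_scene.png")
crop(d["top"],280,165,350,245,7,"tw_top.png")
crop(d["top"],140,170,210,240,8,"lev_top.png")
P=cloud(d["top"])
for n,(u,v) in dict(mat=(237,195),box=(175,215),tw=(312,207),fig=(211,235),tum=(254,236),dish=(123,179),cand=(177,147),bowl=(315,140),jar=(379,162),cream=(395,211)).items(): print(n,P[v,u].round(),onz(d["top"],[(u,v)],0)[0].round())
E
```

```text
mat [555.  66.  -1.] [555.  66.   0.]
box [455. 258. 137.] [476. 281.   0.]
tw [ 519. -200.    7.] [ 520. -201.    0.]
fig [401. 144.  79.] [410. 151.   0.]
tum [411.   1.   7.] [411.   1.   0.]
dish [599. 479.   3.] [600. 480.   0.]
cand [713. 284.  42.] [725. 291.   0.]
bowl [ 764. -209.   13.] [ 768. -211.    0.]
jar [ 660. -413.  121.] [ 694. -447.    0.]
cream [ 513. -498.    9.] [ 515. -501.    0.]
```

View pics/lev_scene.png

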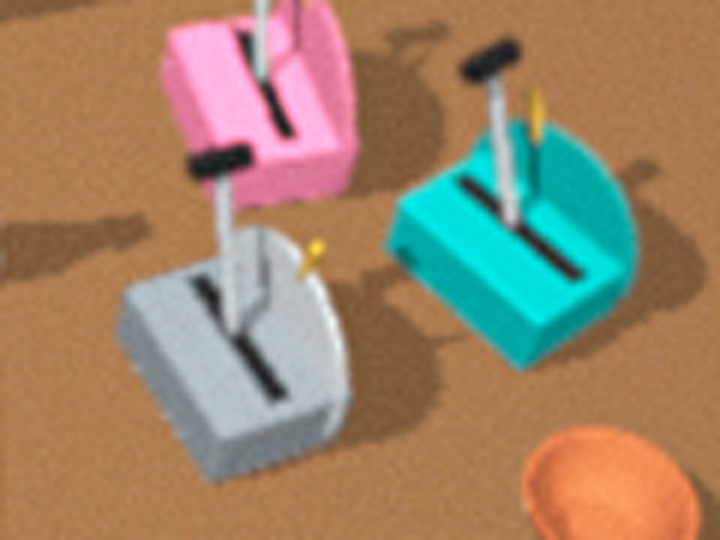

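View pics/tw_scene.png

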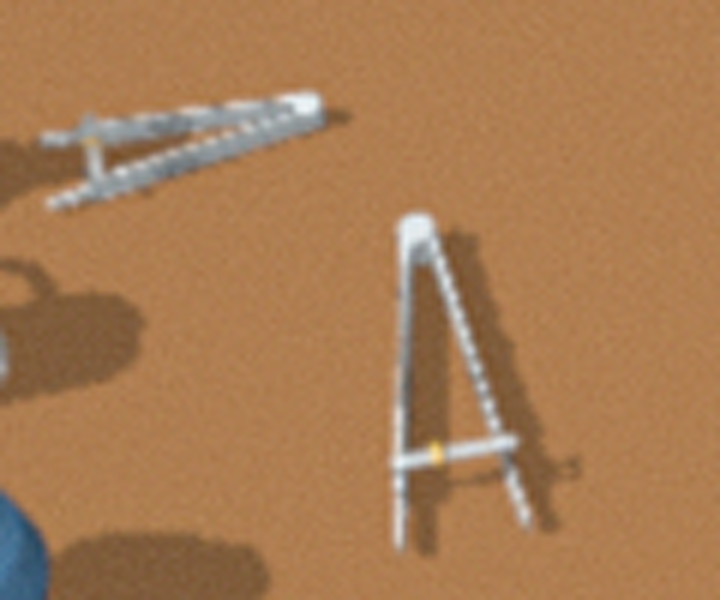

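View pics/tw_top.png

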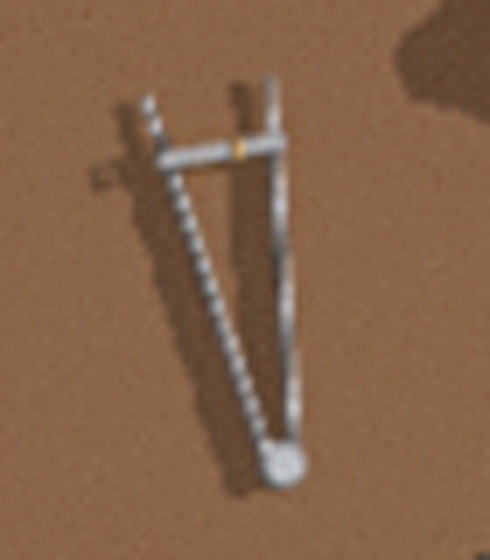

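View pics/lev_top.png

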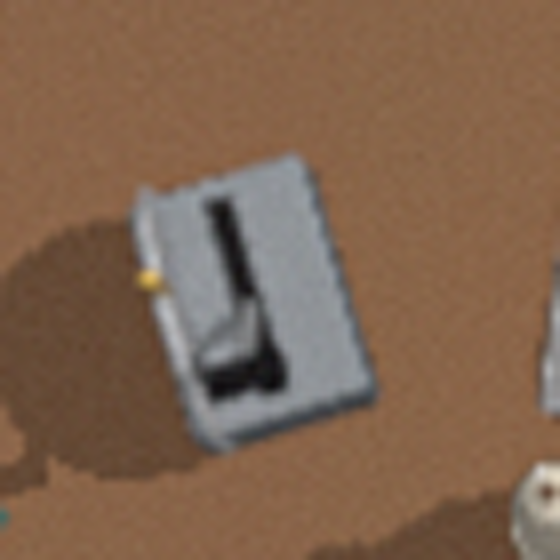

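Confirmed. The grey dimmer has its disc on world +y, so its +x points roughly along world +x. The larger tweezers have their tips towards +x, so the hinged blade is on +y. Next I'll get rough poses and a viewpoint for the wrist camera.

```bash
cat >> h.py <<'E'
def tcpR(s): return Ro.from_euler("xyz",s["tcp_rot"]).as_matrix()
def delta(s,target,yawdir=None):
    """tool-frame shift m, and turn about tool y (deg) so that jaw z-axis lies along yawdir (rad, mod pi)"""
    R=tcpR(s); print("shift tool m",(R.T@(np.array(target)-s["eef_pos"])/1000).round(4), "world mm",(np.array(target)-s["eef_pos"]).round(1))
    if yawdir is not None:
        z=R[:,2]; cur=np.arctan2(z[1],z[0]); e=(yawdir-cur+np.pi/2)%np.pi-np.pi/2
        print("turn about tool y deg",np.degrees(-e).round(2), "j6",s["joints"][5].round(3))
def snap(env,name,fn):
    c=env.read_camera(name); cv2.imwrite("pics/"+fn+".png",c["pixels"]); pickle.dump(c,open(fn+".pkl","wb")); return c
E
python3 - <<'E'
from h import *
from cell import env
s=env.state(); d=pickle.load(open("d0.pkl","rb"))
w=d["wrist"]; R=tcpR(s); o=-w["R"].T@w["t"]
print("cam in tool",R.T@(o-s["eef_pos"]), "axis",R.T@w["R"][2], "right",R.T@w["R"][0])
c=d["top"]
L=lambda x,y:(140+(x-3.5)/8,170+(y-3.5)/8)
for n,p,z in [("cornA",(296,155),45),("cornB",(375,395),45),("tab",(149,279),95),("grip",(245,370),135)]: print(n,onz(c,[L(*p)],z)[0].round(1))
T=lambda x,y:(280+(x-3)/7,165+(y-3)/7)
for n,p,z in [("bow",(284,464),22),("tipL",(148,102),22),("tipR",(272,82),22),("collar",(238,150),31)]: print(n,onz(c,[T(*p)],z)[0].round(1))
for q in [(209,193),(258,226),(265,170),(216,165),(211,190),(260,225)]: print(q,onz(c,[q],4)[0].round(1))
delta(s,[430,-330,320])
E
```

```text
cam in tool [ -72.49128833 -169.97911148   -0.71878379] axis [ 2.57527018e-01  9.66271022e-01 -3.82988510e-04] right [-3.62856002e-04  4.93064215e-04  9.99999813e-01]
cornA [560.2 274.1  45. ]
cornB [456.7 233.4  45. ]
tab [495.  324.2  95. ]
grip [452.3 274.  135. ]
bow [ 433.5 -227.1   22. ]
tipL [ 614.7 -157.3   22. ]
tipR [ 627.2 -220.1   22. ]
collar [ 589.4 -201.9   31. ]
(209, 193) [557.8 164.7   4. ]
(258, 226) [446.3 -12.    4. ]
(265, 170) [648.1 -30.9   4. ]
(216, 165) [660.8 144.9   4. ]
(211, 190) [568.9 158.1   4. ]
(260, 225) [450.  -18.9   4. ]
shift tool m [-0.2695 -0.1056 -0.1546] world mm [189.1 246.5 105.8]
```

```bash
python3 -m inch '[-0.034,-0.011,-0.0193,0,0,0,-1,-0.034,-0.011,-0.0193,0,0,0,-1,-0.034,-0.011,-0.0193,0,0,0,-1,-0.034,-0.011,-0.0193,0,0,0,-1,-0.034,-0.011,-0.0193,0,0,0,-1,-0.034,-0.011,-0.0193,0,0,0,-1,-0.034,-0.011,-0.0193,0,0,0,-1,-0.034,-0.011,-0.0193,0,0,0,-1]'; python3 -m inch '[-0.0397,0,-0.0251,0,-5,0,-1,-0.0397,0,-0.0251,0,-5,0,-1,-0.0397,0,-0.0251,0,-5,0,-1,-0.0397,0,-0.0251,0,-5,0,-1,-0.0397,0,-0.0251,0,-5,0,-1,-0.0397,0,-0.0251,0,-5,0,-1,-0.0397,0,-0.0251,0,-5,0,-1]'
```

```text
t: 0.95
eef_pos: [433.1, -327.9, 303.0]
tcp_rot: [-1.571, -0.0, -2.746]
ft_force: [0.1, -0.3, -0.7]
opening: 1.002
t: 1.65
eef_pos: [543.5, -23.2, 302.3]
tcp_rot: [-1.571, -0.0, -2.131]
ft_force: [0.4, -1.0, 0.5]
opening: 0.997
```

```bash
python3 -m inch '[-0.0397,0,-0.0251,0,-5,0,-1,-0.0397,0,-0.0251,0,-5,0,-1,-0.0397,0,-0.0251,0,-5,0,-1,-0.0397,0,-0.0251,0,-5,0,-1,-0.0397,0,-0.0251,0,-5,0,-1,-0.0397,0,-0.0251,0,-5,0,-1,0,0,0,0,-7.8,0,-1,0,0,0,0,-7.8,0,-1,0,0,0,0,-7.8,0,-1,0,0,0,0,0,0,-1]'
python3 - <<'E'
from h import *
from cell import env
snap(env,"wrist","w1"); snap(env,"scene","s1"); print(env.state()["joints"].round(2))
c=pickle.load(open("w1.pkl","rb"));crop(c,156,60,376,240,3.4,"w1c.png")
E
```

```text
t: 2.65
eef_pos: [482.9, 247.1, 302.4]
tcp_rot: [-1.571, -0.0, -1.201]
ft_force: [0.1, -0.3, -0.1]
opening: 1.001
[ 0.35  0.29  1.64 -0.    1.21 -0.01]
```

View pics/w1.png

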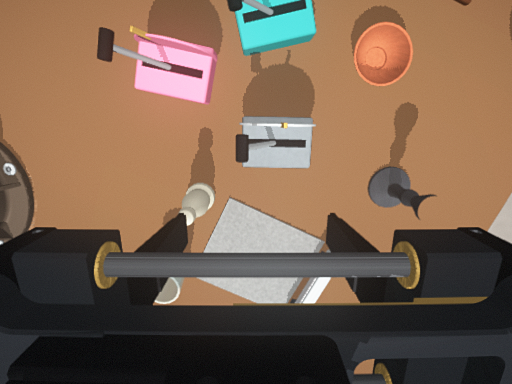

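View pics/s1.png

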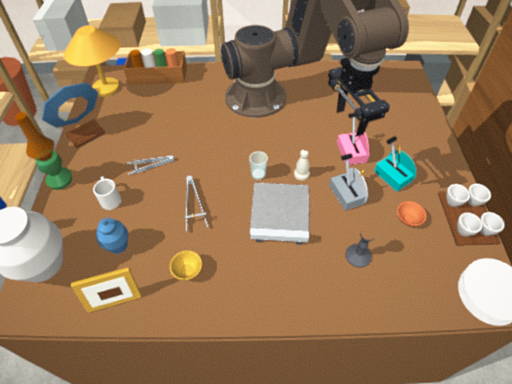

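Run:
```python
from h import *
c=pickle.load(open("w1.pkl","rb"));crop(c,225,105,325,180,8,"w1c.png")
```

```text
(no output)
```

View pics/w1c.png

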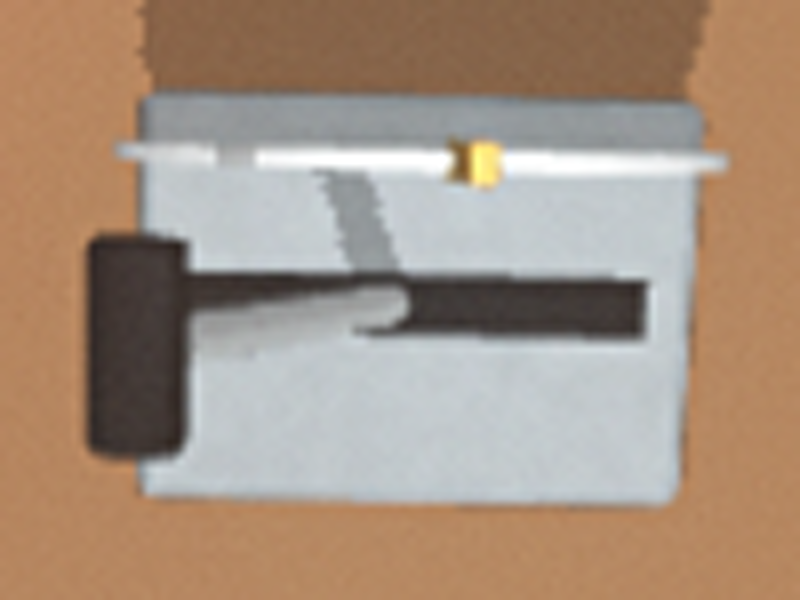

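```bash
cat > lev.py <<'E'
from h import *
def frame(corn,c):
    P=onz(c,corn,45.); e=((P[1]-P[0])+(P[2]-P[3])); ex=e/np.linalg.norm(e)*1; ex[2]=0; ex/=np.linalg.norm(ex)
    ez=np.array([0,0,1.]); ey=np.cross(ez,ex); o=P.mean(0); o[2]=35
    print("sides",[round(float(np.linalg.norm(P[i]-P[(i+1)%4])),1) for i in range(4)],"centre",o.round(1),"yaw",np.arctan2(ex[1],ex[0]).round(4))
    return o,ex,ey
def ang(c,uv,o,ex,ey,yo):
    X=onplane(c,[uv],o+ey*yo,ey)[0]; r=X-o; x,z=r@ex,r[2]; return X.round(1),"radius",round(float(np.hypot(x,z)),1),"joint",round(float(np.arctan2(x,z)+.5),3)
E
python3 - <<'E'
from lev import *
c=pickle.load(open("w1.pkl","rb")); L=lambda x,y:(225+(x-3.5)/8,105+(y-3.5)/8)
o,ex,ey=frame([L(145,93),L(705,103),L(677,502),L(143,497)],c)
print(onz(c,[L(115,150),L(728,162)],35.).round(1), onz(c,[L(115,150),L(728,162)],35.).mean(0)-ey*28.5)
print("tab end",ang(c,L(487,163),o,ex,ey,28.5)); print("grip",ang(c,L(137,347),o,ex,ey,0.))
np.savez("lev.npz",o=o,ex=ex,ey=ey)
d=pickle.load(open("d0.pkl","rb"))
t=d["top"]; print("top tab",ang(t,(140+(149-3.5)/8,170+(279-3.5)/8),o,ex,ey,28.5)); print("top grip",ang(t,(140+(245-3.5)/8,170+(370-3.5)/8),o,ex,ey,0))
s=d["scene"]; print("sc tab",ang(s,(310+(318-3)/6,130+(244-3)/6),o,ex,ey,28.5)); print("sc grip",ang(s,(310+(220-3)/6,130+(160-3)/6),o,ex,ey,0))
E
```

```text
sides [107.6, 77.7, 107.4, 78.5] centre [499.4 293.1  35. ] yaw 0.358
[[433.3 298.6  35. ]
 [547.2 340.5  35. ]] [500.19861685 292.8838957   35.        ]
tab end (array([494. , 321.5, 118.2]), 'radius', 83.3, 'joint', 0.559)
grip (array([452.1, 275.4, 133. ]), 'radius', 110.2, 'joint', 0.025)
top tab (array([492.2, 320.8, 111.4]), 'radius', 76.4, 'joint', 0.539)
top grip (array([454. , 276.1, 123.1]), 'radius', 100.5, 'joint', -0.003)
sc tab (array([494. , 321.5, 116.5]), 'radius', 81.6, 'joint', 0.561)
sc grip (array([450.9, 275. , 133.2]), 'radius', 111.0, 'joint', 0.015)
```

```bash
python3 -m inch '[-0.0095,0.0243,-0.014,0,0.7,0,-1,-0.0095,0.0243,-0.014,0,0,0,-1,-0.0095,0.0243,-0.014,0,0,0,-1,-0.0095,0.0243,-0.014,0,0,0,-1,0,0,0,6.8,0,0,-1,0,0,0,6.8,0,0,-1,0,0,0,6.8,0,0,-1,0,0,0,6.8,0,0,-1,0,0,0,0,0,0,-1]'
python3 - <<'E'
from h import *
from cell import env
s=env.state(); R=tcpR(s); print(R.round(3))
b=np.array([452,275.3,133]); l=np.load("lev.npz")
print((R.T@(b-s["eef_pos"])).round(1), R.T@l["ex"])
c=snap(env,"wrist","w2")
E
```

```text
t: 3.65
eef_pos: [415.3, 262.1, 204.7]
tcp_rot: [-1.096, 0.001, -1.218]
ft_force: [-1.1, -0.5, -1.1]
opening: 0.998
[[ 0.346  0.428  0.835]
 [-0.938  0.159  0.307]
 [-0.001 -0.889  0.457]]
[ 0.4 81.6  1.9] [-0.00473368  0.45703079  0.88943828]
```

View pics/w2.png

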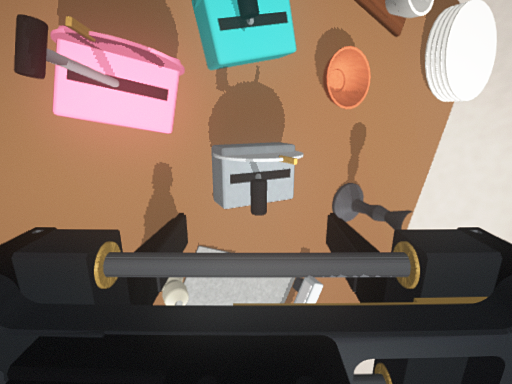

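The grip is at (258,197), centred between the fingers. I'll advance and close.

```bash
python3 -m inch '[0,0.034,0.0006,0,0,0,-1,0,0.034,0.0006,0,0,0,-1,0,0.032,0.0006,0,0,0,-1,0,0,0,0,0,0,-1]'; python3 -m inch '[0,0,0,0,0,0,1,0,0,0,0,0,0,1,0,0,0,0,0,0,1,0,0,0,0,0,0,1,0,0,0,0,0,0,1,0,0,0,0,0,0,1]'
python3 - <<'E'
from lev import *
from cell import env
s=env.state(); R=tcpR(s); l=np.load("lev.npz"); g=s["eef_pos"]-18.8*R[:,1]; r=g-l["o"]; print(s["eef_pos"],s["ft_force"],s["opening"]*95,g.round(1),[ (r@l["ex"]).round(1),(r@l["ey"]).round(1),r[2].round(1)],np.hypot(r@l["ex"],r[2]),np.arctan2(r@l["ex"],r[2])+.5)
snap(env,"wrist","w3")
E
```

```text
t: 4.1
eef_pos: [463.0, 278.8, 114.6]
tcp_rot: [-1.102, -0.002, -1.218]
ft_force: [0.1, -0.4, 0.8]
opening: 0.995
t: 4.7
eef_pos: [461.5, 279.3, 118.1]
tcp_rot: [-1.095, -0.0, -1.215]
ft_force: [0.3, -0.1, 0.6]
opening: 0.552
[461.48305436 279.27261678 118.0882625 ] [ 0.27478767 -0.1399493   0.61210976] 52.41378305996065 [453.4 276.3 134.8] [np.float64(-48.9), np.float64(0.4), np.float64(99.8)] 111.15423919096534 0.04414737434310939
```

View pics/w3.png

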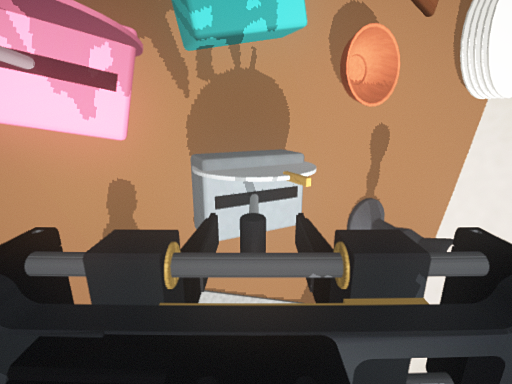

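```bash
python3 -m inch '[0,0,0,0,0,0,1,0,0,0,0,0,0,1,0,0,0,0,0,0,1,0,0,0,0,0,0,1,0,0,0,0,0,0,1,0,0,0,0,0,0,1,0,0,0,0,0,0,1]'
python3 - <<'E'
from lev import *
from cell import env
s=env.state(); R=tcpR(s); l=np.load("lev.npz"); g=s["eef_pos"]-18.8*R[:,1]; r=g-l["o"]; print(s["eef_pos"],s["ft_force"],s["opening"]*95,g.round(1),[ (r@l["ex"]).round(1),(r@l["ey"]).round(1),r[2].round(1)],np.hypot(r@l["ex"],r[2]),np.arctan2(r@l["ex"],r[2])+.5)
E
```

```text
t: 5.45
eef_pos: [461.3, 279.2, 117.5]
tcp_rot: [-1.097, -0.0, -1.215]
ft_force: [-2.2, -0.6, 0.9]
opening: 0.158
[461.30726079 279.16537664 117.50988929] [-2.21182062 -0.61525973  0.88102354] 15.038105521961203 [453.3 276.2 134.2] [np.float64(-49.1), np.float64(0.3), np.float64(99.2)] 110.72511705851619 0.040392739768680797
```

```bash
python3 -m inch '[0,0.00035,0.008,-5,0,0,1,0,0.00035,0.008,-5,0,0,1,0,0.00035,0.008,-5,0,0,1,0,0.00035,0.008,-5,0,0,1,0,0.00035,0.008,-5,0,0,1,0,0.00035,0.008,-5,0,0,1,0,0,0,0,0,0,1,0,0,0,0,0,0,1]'
python3 - <<'E'
from lev import *
from cell import env
s=env.state(); R=tcpR(s); l=np.load("lev.npz"); g=s["eef_pos"]-18.8*R[:,1]; r=g-l["o"]; print(s["eef_pos"],s["ft_force"],s["opening"]*95,g.round(1),[ (r@l["ex"]).round(1),(r@l["ey"]).round(1),r[2].round(1)],np.hypot(r@l["ex"],r[2]),np.arctan2(r@l["ex"],r[2])+.5)
for n in ["wrist","scene","top"]: snap(env,n,n+"4")
w=pickle.load(open("wrist4.pkl","rb")); crop(w,180,80,330,280,3,"w4c.png")
s=pickle.load(open("scene4.pkl","rb")); crop(s,310,130,400,220,6,"s4c.png")
E
```

```text
t: 6.25
eef_pos: [503.7, 291.9, 126.5]
tcp_rot: [-1.581, -0.011, -1.222]
ft_force: [-2.9, 8.3, -7.1]
opening: 0.163
[503.72020854 291.91952013 126.51502766] [-2.94586833  8.29664555 -7.09823732] 15.44874961539387 [503.8 292.2 145.3] [np.float64(3.9), np.float64(-2.4), np.float64(110.3)] 110.38039310345715 0.53498118016531
```

View pics/w4c.png

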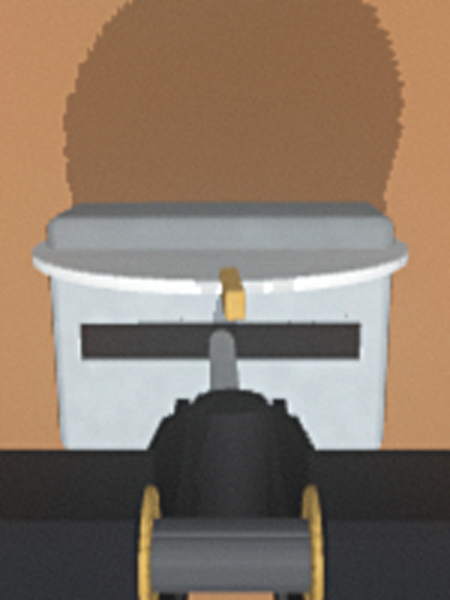

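View pics/s4c.png

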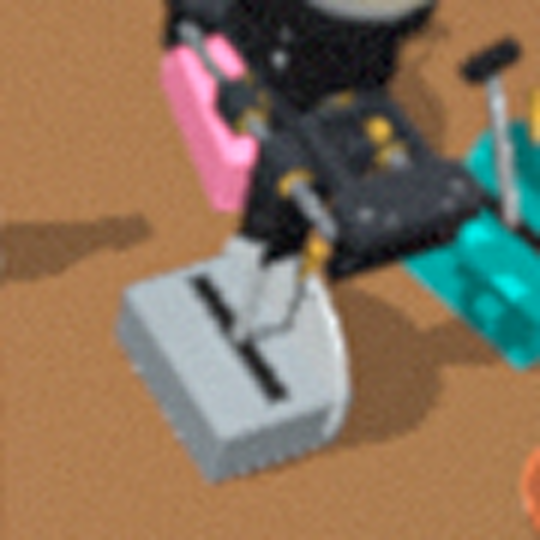

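Run:
```python
from lev import *
l=np.load("lev.npz"); o,ex,ey=l["o"],l["ex"],l["ey"]
c=pickle.load(open("wrist4.pkl","rb")); L=lambda x,y:(180+(x-1)/3,80+(y-1)/3)
a=onz(c,[L(81,341),L(360,341)],45); print("slot",((a-o)@ex).round(1),((a-o)@ey).round(1))
a=onz(c,[L(33,257),L(408,257)],35); print("disc",((a-o)@ex).round(1),((a-o)@ey).round(1))
for sh in (0,((onz(c,[L(81,341),L(360,341)],45)-o)@ex).mean()):
    oo=o+ex*sh
    print(sh,"tab end",ang(c,L(236,306),oo,ex,ey,28.5),"edge bottom",ang(c,L(236,318),oo,ex,ey,28.5))
    for p in [(222,345),(225,370),(228,388)]: print("rod",ang(c,L(*p),oo,ex,ey,0.))
crop(c,225,150,285,215,10,"w4d.png")
```

```text
slot [-45.5  44.9] [-0.2 -0.8]
disc [-61.7  61.2] [25.7 24.7]
0 tab end (array([494.4, 321.6, 116.4]), 'radius', 81.5, 'joint', 0.565) edge bottom (array([494.4, 321.7, 127.3]), 'radius', 92.4, 'joint', 0.558)
rod (array([499.8, 293.2,  51.4]), 'radius', 16.4, 'joint', 0.527)
rod (array([501.1, 293.7,  76.6]), 'radius', 41.6, 'joint', 0.543)
rod (array([502.1, 294.1,  91.9]), 'radius', 57.0, 'joint', 0.55)
-0.27782177112493756 tab end (array([494.4, 321.6, 116.4]), 'radius', 81.5, 'joint', 0.569) edge bottom (array([494.4, 321.7, 127.3]), 'radius', 92.4, 'joint', 0.561)
rod (array([499.8, 293.2,  51.4]), 'radius', 16.4, 'joint', 0.544)
rod (array([501.1, 293.7,  76.6]), 'radius', 41.6, 'joint', 0.55)
rod (array([502.1, 294.1,  91.9]), 'radius', 57.0, 'joint', 0.555)
```

View pics/w4d.png

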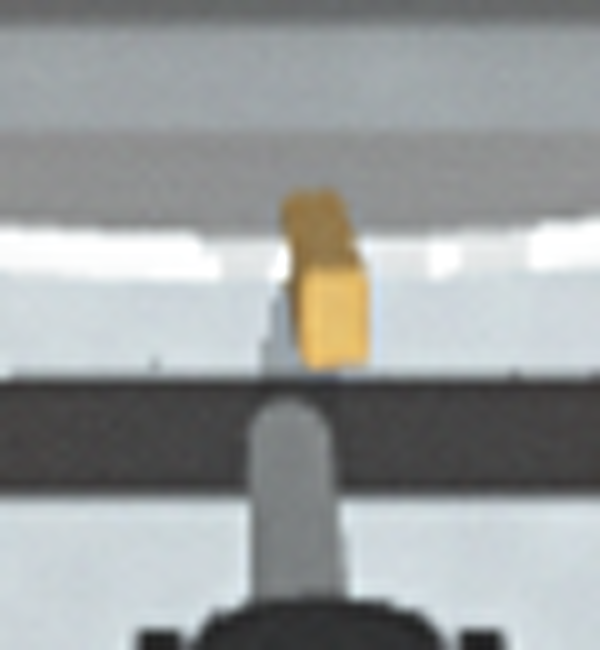

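The lever is slightly short: about 0.55 against the tab's 0.563. I'll nudge it 0.7°, release and back off.

```bash
python3 -m inch '[0,0,0.0011,-0.7,0,0,1,0,0,0,0,0,0,1,0,0,0,0,0,0,-1,0,0,0,0,0,0,-1,0,0,0,0,0,0,-1,0,0,0,0,0,0,-1,0,-0.02,0,0,0,0,-1,0,-0.04,0,0,0,0,-1,0,-0.05,0,0,0,0,-1,0,-0.05,0,0,0,0,-1]';  python3 - <<'E'
from h import *
from cell import env
print(env.state()["opening"])
c=snap(env,"wrist","w5"); snap(env,"scene","s5")
crop(c,190,80,330,200,5.5,"w5c.png")
E
```

```text
t: 7.4
eef_pos: [507.3, 294.0, 289.5]
tcp_rot: [-1.592, -0.013, -1.222]
ft_force: [0.2, 0.4, -0.3]
opening: 0.776
0.7760506667906297
```

View pics/w5c.png

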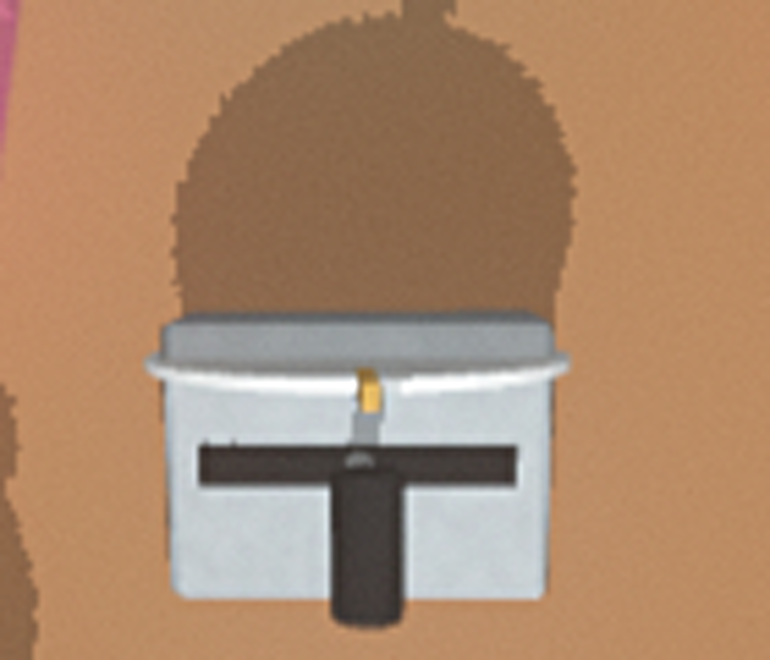

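Run:
```python
from lev import *
l=np.load("lev.npz"); o,ex,ey=l["o"],l["ex"],l["ey"]
c=pickle.load(open("w5.pkl","rb")); L=lambda x,y:(190+(x-2.25)/5.5,80+(y-2.25)/5.5)
a=onz(c,[L(199,466),L(517,466)],45); m=((a-o)@ex).mean(); print("slot",((a-o)@ex).round(1),((a-o)@ey).round(1))
a=onz(c,[L(147,365),L(570,365)],35); print("disc",((a-o)@ex).round(1),((a-o)@ey).round(1))
for sh in (0,m):
    oo=o+ex*sh
    print(sh,"tab end",ang(c,L(371,394),oo,ex,ey,28.5),"grip",ang(c,L(367.5,547),oo,ex,ey,0.))
s=pickle.load(open("s5.pkl","rb")); crop(s,320,130,390,220,6,"s5c.png")
```

```text
slot [-45.1  44.8] [-0.3 -0.8]
disc [-60.3  60.1] [27.2 26.3]
0 tab end (array([494.2, 321.6, 112.9]), 'radius', 78.0, 'joint', 0.567) grip (array([503.9, 294.8, 147.4]), 'radius', 112.6, 'joint', 0.543)
-0.1527762510432069 tab end (array([494.2, 321.6, 112.9]), 'radius', 78.1, 'joint', 0.569) grip (array([503.9, 294.8, 147.4]), 'radius', 112.6, 'joint', 0.544)
```

View pics/s5c.png

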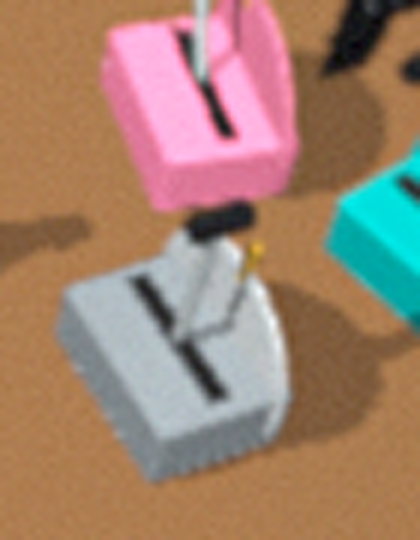

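Run:
```python
from lev import *
l=np.load("lev.npz"); o,ex,ey=l["o"],l["ex"],l["ey"]
s=pickle.load(open("s5.pkl","rb")); L=lambda x,y:(320+(x-2.5)/6,130+(y-2.5)/6)
print("scene tab",ang(s,L(257,244),o,ex,ey,28.5),"grip",ang(s,L(222,221),o,ex,ey,0.))
c=pickle.load(open("w5.pkl","rb")); 
px=c["pixels"].astype(int)
# sub-pixel grip edges per row (dark on light)
for r in range(168,190,3):
    row=px[r,235:275].sum(1); th=(row.min()+row[:8].mean())/2
    i=np.where(row<th)[0]; a,b=i[0],i[-1]
    ea=235+a-1+(row[a-1]-th)/(row[a-1]-row[a]); eb=235+b+(th-row[b])/(row[b+1]-row[b]); print(r,round(ea,2),round(eb,2),round((ea+eb)/2,2),end="; ")
m=(px[...,2]-px[...,0]>70)&(px[...,2]>150); m[:,:248]=0;m[:,266:]=0;m[:140]=0;m[:140]=0;m[165:]=0
ys,xs=np.nonzero(m); print("\ntab",xs.min(),xs.max(),ys.min(),ys.max())
for r in range(144,158): print(r,[tuple(px[r,x]) for x in range(252,263)] if 0 else (px[r,250:264,2]-px[r,250:264,0]).tolist())
```

```text
scene tab (array([493.8, 321.4, 115.8]), 'radius', 81.0, 'joint', 0.559) grip (array([504.8, 295.1, 147.2]), 'radius', 112.3, 'joint', 0.552)
168 249.54 263.16 256.35; 171 249.59 262.95 256.27; 174 249.61 262.92 256.26; 177 249.66 263.02 256.34; 180 249.69 262.95 256.32; 183 249.68 262.94 256.31; 186 249.67 262.97 256.32; 189 249.63 263.03 256.33; 
tab 256 258 149 154
144 [-6, -5, -6, -8, -8, -6, -6, -6, -7, -6, -8, -7, -6, -9]
145 [0, -1, -1, -2, -1, -1, -4, 0, 0, 0, -2, -3, -1, 0]
146 [0, 1, 1, 1, 3, 15, 14, 11, 3, -1, -1, -1, 0, 1]
147 [1, 2, 1, 2, 19, 72, 75, 68, 21, -2, -2, 0, 1, 2]
148 [-4, -3, -6, -5, 3, 69, 82, 78, 46, -6, -4, -1, -2, -2]
149 [-2, -2, -3, -1, 0, 52, 106, 103, 85, -1, -7, -6, -5, -3]
150 [-1, -1, -1, 0, 0, 59, 134, 130, 123, 30, -9, -6, -4, 0]
151 [-4, -3, -4, -6, 0, 73, 131, 126, 123, 34, -15, -10, -9, -5]
152 [-11, -13, -13, -16, -14, 65, 133, 128, 122, 29, -19, -14, -11, -11]
153 [-9, -12, -11, -13, -17, 45, 132, 133, 125, 28, -18, -13, -13, -11]
154 [-12, -12, -12, -13, -15, 27, 105, 102, 87, 11, -16, -12, -11, -11]
155 [-11, -12, -13, -11, -13, -11, -6, -7, -8, -12, -15, -12, -12, -11]
156 [-10, -12, -12, -11, -9, -10, -13, -13, -12, -11, -12, -11, -13, -10]
157 [-11, -10, -11, -10, -8, -7, -7, -9, -7, -11, -11, -14, -12, -10]
```

Estimates disagree a little: tab 0.559–0.567, lever 0.544–0.555. I'll take one closer, side-on view along the axle to settle it.

```bash
python3 -m inch '[-0.025,0.02,-0.003,0,0,0,-1,-0.025,0.035,-0.003,0,0,0,-1,-0.024,0.037,-0.002,0,0,0,-1,0,0,0,0,0,-8.5,-1,0,0,0,0,0,-8.5,-1,0,0,0,0,0,-8.5,-1,0,0,0,0,0,-8.5,-1,0,0,0,0,0,0,-1]';  python3 - <<'E'
from h import *
from cell import env
c=snap(env,"wrist","w6")
crop(c,180,30,360,230,3,"w6c.png")
E
```

```text
t: 8.3
eef_pos: [472.0, 360.9, 192.6]
tcp_rot: [-1.6, -0.61, -1.202]
ft_force: [-0.5, -0.0, -1.4]
opening: 0.997
```

View pics/w6c.png

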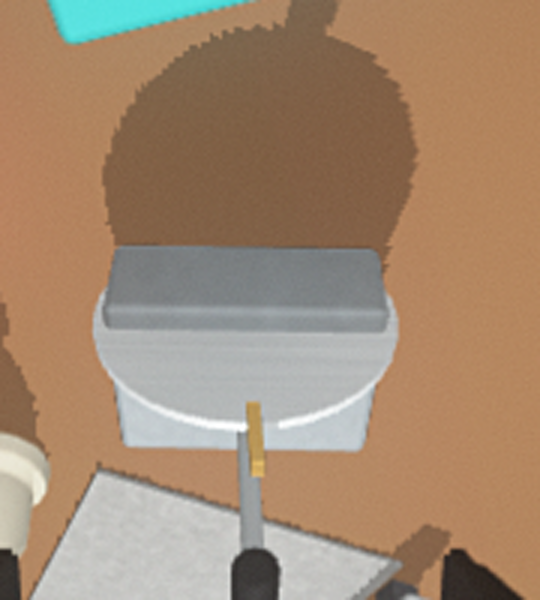

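Run:
```python
from lev import *
l=np.load("lev.npz"); o,ex,ey=l["o"],l["ex"],l["ey"]
c=pickle.load(open("w6.pkl","rb")); L=lambda x,y:(180+(x-1)/3,30+(y-1)/3)
a=onplane(c,[L(94,330),L(399,330)],o+ey*30,ey); print("disc",((a-o)@ex).round(1),a[:,2])
for p in [(253,404),(255.5,440),(258,470)]: print("tab",ang(c,L(*p),o,ex,ey,28.5+1))
for p in [(243.5,440),(248,490),(252.5,540)]: print("rod",ang(c,L(*p),o,ex,ey,0))
def line(ps,y): 
    X=np.array([onplane(c,[L(*p)],o+ey*y,ey)[0]-o for p in ps]); k=np.polyfit(X[:,2],X@ex,1); print("dir",np.arctan(k[0])+.5,"offset at hinge",k[1])
line([(253,404),(255.5,440),(258,470)],29); line([(243.5,440),(248,490),(252.5,540)],0)
px=c["pixels"].astype(int)
for r in range(177,212,3):
    row=px[r,250:278].sum(1); print(r,row.tolist())
```

```text
disc [-58.4  59.6] [45.66947215 43.62471116]
tab (array([492.3, 321.9,  84.9]), 'radius', 50.0, 'joint', 0.569)
tab (array([493.1, 322.3, 102.4]), 'radius', 67.5, 'joint', 0.565)
tab (array([494. , 322.6, 115.9]), 'radius', 81.0, 'joint', 0.565)
rod (array([499.5, 293.1,  74.8]), 'radius', 39.8, 'joint', 0.503)
rod (array([501.4, 293.8, 100.1]), 'radius', 65.2, 'joint', 0.533)
rod (array([503.1, 294.5, 122.9]), 'radius', 88.0, 'joint', 0.545)
dir 0.5588744521662683 offset at hinge 0.5060287134416782
dir 0.5793013667532535 offset at hinge -3.037783854642589
177 [613, 602, 599, 608, 606, 608, 609, 616, 607, 457, 453, 470, 411, 418, 423, 425, 414, 443, 622, 619, 618, 617, 615, 611, 617, 612, 612, 618]
180 [427, 419, 418, 429, 421, 429, 429, 430, 419, 402, 445, 467, 441, 374, 432, 427, 430, 414, 409, 432, 436, 438, 434, 438, 440, 437, 436, 441]
183 [427, 421, 426, 429, 417, 426, 421, 427, 423, 393, 445, 477, 465, 356, 454, 459, 465, 465, 403, 419, 425, 423, 426, 424, 424, 424, 422, 422]
186 [426, 427, 417, 422, 425, 429, 423, 424, 422, 390, 439, 465, 476, 385, 478, 482, 470, 475, 402, 41
[... 502 characters left out ...]
 341, 328, 321, 397, 403, 400, 426, 461, 468, 474, 477, 481, 460, 403, 424, 425, 420, 422, 424, 424, 426, 430, 421, 418]
201 [605, 613, 599, 599, 607, 620, 587, 536, 504, 455, 412, 452, 473, 475, 474, 487, 455, 395, 396, 429, 426, 439, 425, 432, 425, 430, 422, 418]
204 [602, 601, 602, 591, 585, 587, 593, 591, 598, 589, 427, 436, 464, 470, 474, 481, 463, 466, 483, 441, 438, 380, 339, 308, 320, 303, 304, 398]
207 [571, 578, 587, 586, 598, 600, 600, 607, 623, 618, 441, 440, 463, 473, 469, 478, 460, 489, 605, 615, 615, 604, 607, 602, 612, 592, 551, 518]
210 [593, 592, 587, 591, 595, 595, 608, 605, 608, 594, 451, 439, 471, 483, 475, 480, 474, 461, 609, 607, 603, 593, 602, 606, 600, 592, 584, 591]
```

```bash
python3 -m inch '[0,-0.01,0,0,0,8.5,-1,0,0,0,0,0,8.5,-1,0,0,0,0,0,8.5,-1,0,0,0,0,0,8.5,-1,0,0,0,0,0,0,-1]';  python3 - <<'E'
from lev import *
from cell import env
s=env.state(); l=np.load("lev.npz"); o,ex,ey=l["o"],l["ex"],l["ey"]; R=tcpR(s); print(R.round(3))
g=o+ex*6.8; g[2]=145; delta(s,g+18.8*R[:,1],np.arctan2(ex[1],ex[0]))
E
```

```text
t: 8.85
eef_pos: [473.4, 362.3, 204.9]
tcp_rot: [-1.587, -0.006, -1.228]
ft_force: [0.7, 0.7, 0.2]
opening: 1.001
[[ 0.336 -0.014  0.942]
 [-0.942 -0.011  0.336]
 [ 0.006 -1.    -0.017]]
shift tool m [0.0734 0.079  0.0089] world mm [ 32.  -67.  -78.7]
turn about tool y deg -0.87 j6 0.202
```

```bash
python3 -m inch '[0.0367,0,0.0045,0,-0.87,0,-1,0.0367,0,0.0044,0,0,0,-1,0,0.03,0,0,0,0,-1,0,0.03,0,0,0,0,-1,0,0.019,0,0,0,0,-1,0,0,0,0,0,0,-1,0,0,0,0,0,0,-1]';  python3 - <<'E'
from lev import *
from cell import env
s=env.state(); l=np.load("lev.npz"); o,ex,ey=l["o"],l["ex"],l["ey"]; R=tcpR(s)
g=o+ex*6.8; g[2]=145; delta(s,g+18.8*R[:,1],np.arctan2(ex[1],ex[0]))
E
```

```text
t: 9.55
eef_pos: [504.7, 297.6, 125.5]
tcp_rot: [-1.591, -0.013, -1.207]
ft_force: [-0.4, 1.6, 0.6]
opening: 1.001
shift tool m [ 0.0026 -0.0006 -0.0002] world mm [ 0.8 -2.5  0.7]
turn about tool y deg 0.31 j6 0.072
```

```bash
python3 -m inch '[0.0026,0,0,0,0,0,1,0,0,0,0,0,0,1,0,0,0,0,0,0,1,0,0,0,0,0,0,1,0,0,0,0,0,0,1,0,0,0,0,0,0,1,0,0,0,0,0,0,1,0,0,0,0,0,0,1,0,0,0,0,0,0,1,0,0,0,0,0,0,1]';python3 -m inch '[0,0,0,0,0,0,1,0,0,0,0,0,0,1,0,0,0,0,0,0,1,0,0,0,0,0,0,1]';  python3 - <<'E'
from lev import *
from cell import env
s=env.state(); l=np.load("lev.npz"); o,ex,ey=l["o"],l["ex"],l["ey"]; R=tcpR(s)
r=s["eef_pos"]-18.8*R[:,1]-o; print(r@ex,r@ey,r[2])
E
```

```text
t: 10.55
eef_pos: [505.2, 295.1, 124.8]
tcp_rot: [-1.592, -0.012, -1.207]
ft_force: [-0.8, -0.2, 0.1]
opening: 0.216
t: 10.95
eef_pos: [505.1, 295.1, 124.9]
tcp_rot: [-1.592, -0.012, -1.207]
ft_force: [-0.6, -0.5, 1.4]
opening: 0.159
6.427596162723233 0.09723282965243188 108.6495268294089
```

```bash
python3 -m inch '[0,0,0.0004,0,0,0,1,0,0,0,0,0,0,-1,0,0,0,0,0,0,-1,0,0,0,0,0,0,-1,0,0,0,0,0,0,-1,0,-0.02,0,0,0,0,-1,0,-0.04,0,0,0,0,-1,0,-0.05,0,0,0,0,-1,0,-0.05,0,0,0,0,-1]';  python3 - <<'E'
from h import *
from cell import env
c=snap(env,"wrist","w7"); snap(env,"scene","s7"); snap(env,"top","t7")
a=cv2.resize(c["pixels"][80:200,190:330],None,fx=5.5,fy=5.5,interpolation=cv2.INTER_CUBIC)
s=pickle.load(open("s7.pkl","rb")); crop(s,320,130,390,220,6,"s7c.png"); cv2.imwrite("pics/w7c.png",a)
px=c["pixels"].astype(int)
for r in range(168,190,6):
    row=px[r,235:280].sum(1); th=(row.min()+row[:5].mean())/2
    i=np.where(row<th)[0]; a,b=i[0],i[-1]
    print(r,235+a,235+b)
E
```

```text
t: 11.85
eef_pos: [507.8, 298.2, 286.5]
tcp_rot: [-1.593, -0.012, -1.207]
ft_force: [1.0, 0.4, 0.7]
opening: 0.774
168 257 260
174 250 263
180 250 263
186 250 263
```

View pics/w7c.png

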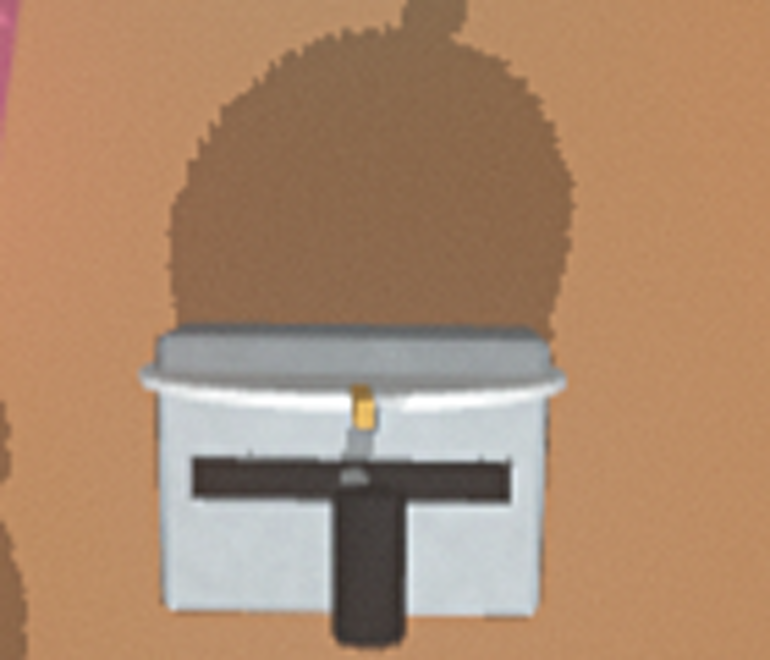

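View pics/s7c.png

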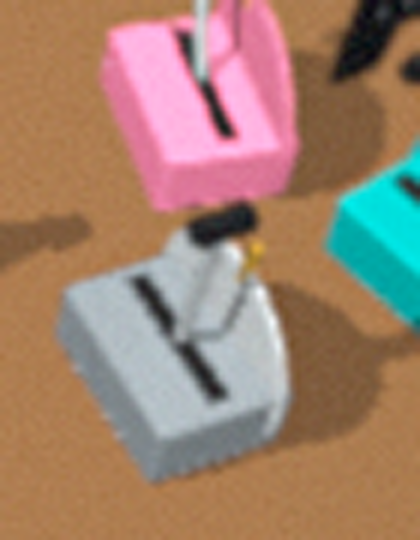

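Run:
```python
from lev import *
l=np.load("lev.npz"); o,ex,ey=l["o"],l["ex"],l["ey"]
c=pickle.load(open("w7.pkl","rb")); L=lambda x,y:(190+(x-2.25)/5.5,80+(y-2.25)/5.5)
a=onz(c,[L(192,480),L(511,482)],45); m=((a-o)@ex).mean(); print("slot",((a-o)@ex).round(1),((a-o)@ey).round(1))
for sh in (0,m):
    print(sh,"tab end",ang(c,L(365.5,412),o+ex*sh,ex,ey,28.5),"grip",ang(c,L(368.5,566),o+ex*sh,ex,ey,0.))
s=pickle.load(open("s7.pkl","rb")); L=lambda x,y:(320+(x-2.5)/6,130+(y-2.5)/6)
print("scene tab",ang(s,L(256,246),o,ex,ey,28.5),"grip",ang(s,L(224,223),o,ex,ey,0.))
from cell import env
st=env.state(); print(st["joints"].round(2)); 
t=pickle.load(open("t7.pkl","rb"));
```

```text
slot [-45.1  44.8] [-0.8 -0.4]
0 tab end (array([494.4, 321.7, 113. ]), 'radius', 78.2, 'joint', 0.568) grip (array([505.9, 295.5, 146.3]), 'radius', 111.5, 'joint', 0.562)
-0.11368458665092263 tab end (array([494.4, 321.7, 113. ]), 'radius', 78.2, 'joint', 0.57) grip (array([505.9, 295.5, 146.3]), 'radius', 111.5, 'joint', 0.563)
scene tab (array([493.6, 321.4, 114. ]), 'radius', 79.1, 'joint', 0.557) grip (array([506.5, 295.8, 147.6]), 'radius', 112.9, 'joint', 0.567)
[ 0.42  0.38  1.54 -0.01  1.24  0.06]
```

The lever is set: the wrist view gives 0.562 against the tab's 0.568, and the scene view gives 0.567 against 0.557. Now I'll move over the larger tweezers.

```bash
python3 -m inch '[0.0437,0,-0.014,1.25,0,0,-1,0.0437,0,-0.014,0,0,0,-1,0.0437,0,-0.014,0,0,0,-1,0.0437,0,-0.014,0,0,0,-1,0.0437,0,-0.014,0,0,0,-1,0.0437,0,-0.014,0,0,0,-1,0.0437,0,-0.014,0,0,0,-1,0.0437,0,-0.014,0,0,0,-1,0.0437,0,-0.014,0,0,0,-1,0.0437,0,-0.014,0,0,0,-1]';python3 -m inch '[0.0437,0,-0.014,0,8.3,0,-1,0,0.02,0,0,8.3,0,-1,0,0.02,0,0,8.3,0,-1,0,0.02,0,0,8.3,0,-1,0,0.02,0,0,8.3,0,-1,0,0.02,0,0,8.3,0,-1]'; python3 -m inch '[0,0.02,0,0,8.3,0,-1,0,0.02,0,0,8.3,0,-1,0,0,0,0,8.3,0,-1,0,0,0,0,8.3,0,-1,0,0,0,0,8.3,0,-1,0,0,0,0,8.3,0,-1,0,0,0,0,0,0,-1]'
python3 - <<'E'
from h import *
from cell import env
c=snap(env,"wrist","w8"); print(env.state()["joints"])
E
```

```text
t: 13.0
eef_pos: [532.1, -161.7, 289.1]
tcp_rot: [-1.571, -0.011, -1.207]
ft_force: [1.5, -0.2, 0.4]
opening: 1.003
t: 13.6
eef_pos: [535.0, -206.6, 188.8]
tcp_rot: [-1.563, -0.007, -2.082]
ft_force: [-0.0, -0.3, 0.1]
opening: 0.997
t: 14.3
eef_pos: [535.3, -207.0, 149.7]
tcp_rot: [-1.56, 0.001, -2.948]
ft_force: [0.8, -0.6, -0.5]
opening: 1.002
[-0.48039705  0.49048622  1.76240232 -0.01000059  0.88085845  0.89732604]
```

View pics/w8.png

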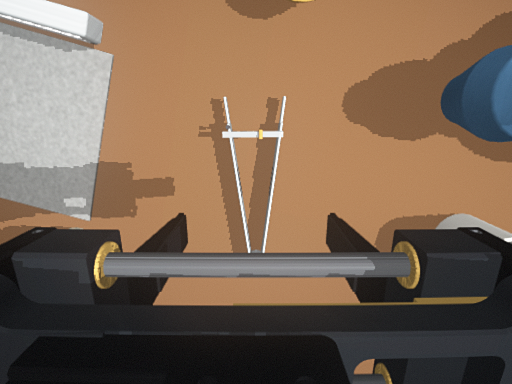

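Run:
```python
from h import *
c=pickle.load(open("w8.pkl","rb")); crop(c,215,90,295,150,9,"w8c.png"); crop(c,205,85,305,265,3.3,"w8d.png")
```

```text
(no output)
```

View pics/w8c.png

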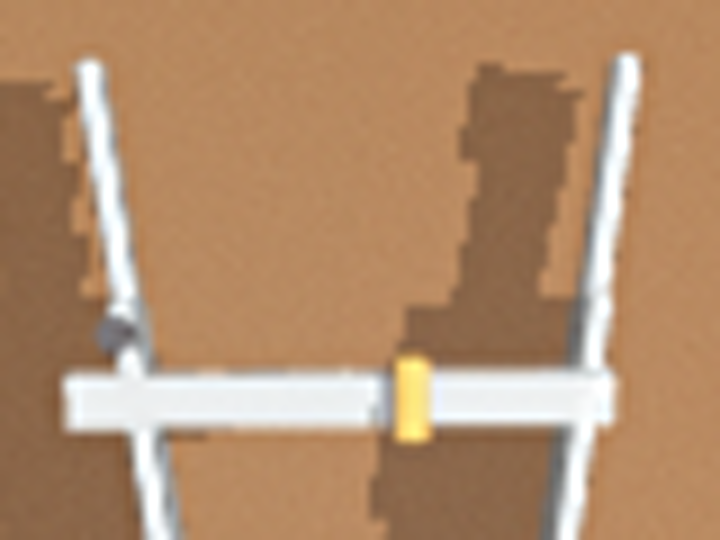

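View pics/w8d.png

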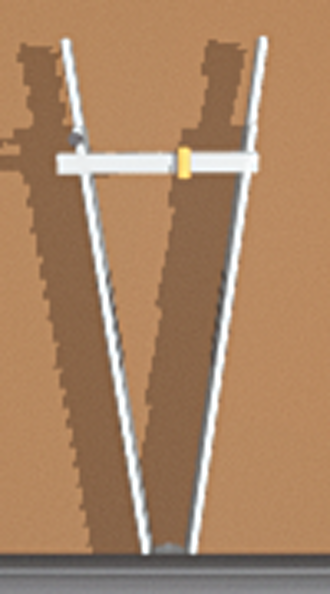

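Run:
```python
from h import *
from cell import env
c=pickle.load(open("w8.pkl","rb"))
A=lambda x,y:(215+(x-4)/9,90+(y-4)/9); B=lambda x,y:(205+(x-1.2)/3.3,85+(y-1.2)/3.3)
h=onz(c,[A(90,65),B(147,545)],22.)[:,:2]; r=onz(c,[A(627,58),B(193,545)],22.)[:,:2]
un=lambda v:v/np.linalg.norm(v)
dh,dr=un(h[0]-h[1]),un(r[0]-r[1]); ah,ar=np.arctan2(dh[1],dh[0]),np.arctan2(dr[1],dr[0]); print("half angle",(ah-ar)/2,"yaw",(ah+ar)/2,"tip sep",np.linalg.norm(h[0]-r[0]))
ex=un(dh+dr); ey=np.array([-ex[1],ex[0]])
# rigid line: passes (-100,-7) at -0.13; hinged (-100,7). intersection at x0=-100-7/tan(.13)
M=np.c_[dh,-dr]; t=np.linalg.solve(M,r[0]-h[0]); X=h[0]+dh*t[0]
x0=-100-7/np.tan(.13); o=X-ex*x0; print("intersection",X,"centre",o)
tp=(h[0]+r[0])/2; print("tips mid in frame",(tp-o)@ex,(tp-o)@ey); o2=tp-95*ex; print("centre from tips",o2)
# y offset, with mid axis
for n,p,z in [("collar",A(412,399),34.),("barL",A(64,403),34.),("barR",A(614,398),34.),("pin",A(118,330),33.)]:
    q=onz(c,[p],z)[0,:2]-o; print(n,(q@ex).round(1),(q@ey).round(1))
np.savez("tw.npz",o=o,o2=o2,ex=ex)
s=env.state(); print("turn needed"); delta(s,[*o,3.],np.arctan2(ey[1],ey[0])); delta(s,[*o2,3.])
```

```text
half angle 0.12844377463217058 yaw 0.2046257229500141 tip sep 62.76320428459398
intersection [ 390.47773203 -236.40175621] centre [ 540.81686986 -205.2018163 ]
tips mid in frame 89.43315961407072 -0.011614480387563486
centre from tips [ 535.36852994 -206.34437437]
collar 51.2 -5.7
barL 51.2 34.6
barR 51.1 -29.1
pin 59.4 28.2
turn needed
shift tool m [-0.0055  0.1469 -0.0023] world mm [   5.5    1.8 -146.9]
turn about tool y deg -0.3 j6 0.897
shift tool m [ 0.      0.1469 -0.0023] world mm [   0.     0.7 -146.9]
```

The pin is at (228,127) on the left-hand blade, which is +y and so the hinged one. It measures y 28.2 against 28.3 expected. The collar is at y ≈ −5.7, which needs q ≈ 0.2075. At that angle the blades sit at −0.13 and −0.0775 rad, so I'll yaw the jaws −0.104 rad to meet both nearly flush.

```bash
python3 -m inch '[-0.001,0.02,-0.0007,-0.6,5.65,0,-1,0,0.04,0,0,0,0,-1,0,0.04,0,0,0,0,-1,0,0,0,0,0,0,-1]'
python3 - <<'E'
from h import *
from cell import env
s=env.state(); delta(s,[536.4,-206.1,5],.2046-.104+np.pi/2); print(s["tcp_rot"])
c=snap(env,"wrist","w9")
E
```

```text
t: 14.75
eef_pos: [534.6, -205.5, 46.5]
tcp_rot: [-1.574, -0.004, -3.04]
ft_force: [0.2, 0.1, -0.3]
opening: 0.999
shift tool m [-0.0019  0.0415  0.001 ] world mm [  1.8  -0.6 -41.5]
turn about tool y deg 0.05 j6 0.986
[-1.57419657 -0.00378475 -3.04004653]
```

View pics/w9.png

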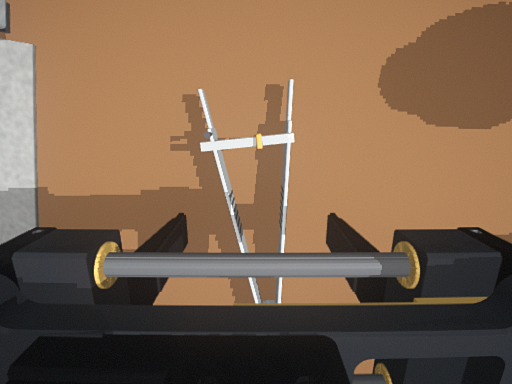

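```bash
python3 -m inch '[-0.0019,0.02,0.001,0,0,0,-1,0,0.0215,0,0,0,0,-1,0,0,0,0,0,0,-1]'; python3 -m inch '[0,0,0,0,0,0,0.45,0,0,0,0,0,0,0.45,0,0,0,0,0,0,0.45,0,0,0,0,0,0,0.45,0,0,0,0,0,0,0.45,0,0,0,0,0,0,0.45,0,0,0,0,0,0,0.45,0,0,0,0,0,0,0.45,0,0,0,0,0,0,0.45,0,0,0,0,0,0,0.45]';python3 -m inch '[0,0,0,0,0,0,0.45,0,0,0,0,0,0,0.45,0,0,0,0,0,0,0.45]'
python3 - <<'E'
from h import *
from cell import env
c=snap(env,"wrist","w10")
E
```

```text
t: 15.1
eef_pos: [539.0, -207.4, 9.5]
tcp_rot: [-1.57, 0.002, -3.042]
ft_force: [0.1, 0.5, 0.7]
opening: 0.999
t: 16.1
eef_pos: [539.3, -207.6, 9.5]
tcp_rot: [-1.569, 0.003, -3.044]
ft_force: [-0.3, 1.0, 1.2]
opening: 0.287
t: 16.4
eef_pos: [539.2, -207.6, 9.5]
tcp_rot: [-1.57, 0.003, -3.044]
ft_force: [0.7, 0.8, 1.7]
opening: 0.283
```

View pics/w10.png

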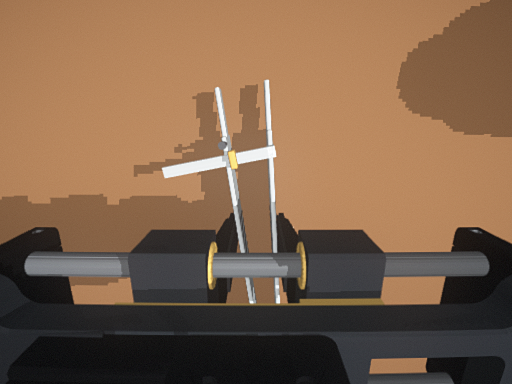

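The fingers stopped at z 9.5, a bit high. I'll reopen slightly, lower 4.5 mm, and close again.

```bash
python3 -m inch '[0,0,0,0,0,0,-0.1,0,0,0,0,0,0,-0.1,0,0,0,0,0,0,-0.1,0,0,0,0,0,0,-0.1,0,0.0045,0,0,0,0,-0.1,0,0,0,0,0,0,-0.1,0,0,0,0,0,0,0.45,0,0,0,0,0,0,0.45,0,0,0,0,0,0,0.45,0,0,0,0,0,0,0.45]';python3 -m inch '[0,0,0,0,0,0,0.5,0,0,0,0,0,0,0.5,0,0,0,0,0,0,0.5,0,0,0,0,0,0,0.5]'
python3 - <<'E'
from h import *
from cell import env
c=snap(env,"wrist","w11"); crop(c,170,80,320,260,3.3,"w11c.png")
E
```

```text
t: 17.45
eef_pos: [539.2, -207.5, 4.9]
tcp_rot: [-1.57, 0.003, -3.044]
ft_force: [-0.5, -0.3, -0.5]
opening: 0.293
t: 17.85
eef_pos: [539.2, -207.5, 4.9]
tcp_rot: [-1.57, 0.003, -3.044]
ft_force: [-0.7, -0.7, -1.3]
opening: 0.251
```

View pics/w11c.png

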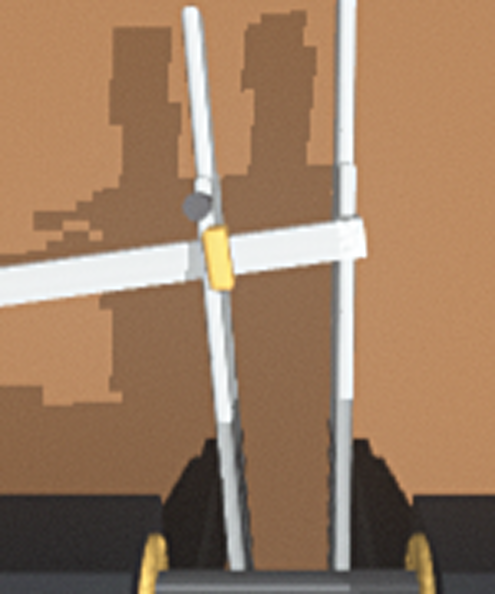

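```bash
cat > gap.py <<'E'
from h import *
def gap(c,B,pin,col,rig,bar,dz=0.,Rt=None):
    """all at world heights with underside at dz. rig: two pixels (far,near) on rigid blade top; bar: two pixels along the bar (right,left)"""
    r=onz(c,[B(*p) for p in rig],22.+dz)[:,:2]; a=np.arctan2(*(r[0]-r[1])[::-1])+.13
    b=onz(c,[B(*p) for p in bar],34.+dz)[:,:2]; a2=np.arctan2(*(b[1]-b[0])[::-1])-np.pi/2
    P=onz(c,[B(*pin)],32.+dz)[0,:2]; C=onz(c,[B(*col)],35.+dz)[0,:2]
    for n,t in(("rig",a),("bar",a2)):
        e=np.array([np.cos(t),np.sin(t)]); f=np.array([-e[1],e[0]]); d=P-C
        # rigid blade line: y=-7-(x+100)tan.13 ; collar x=55
        n_=np.array([np.cos(t-.13),np.sin(t-.13)]); m=np.array([-n_[1],n_[0]])
        yc=((C-r[1])@m)/np.cos(.13)-7-155*np.tan(.13)
        print(n,"yaw",round(t,4),"pin-collar x %.1f (want ~9) y %.2f"%(d@e,d@f),"collar y est %.1f"%yc)
E
python3 - <<'E'
from gap import *
c=pickle.load(open("w11.pkl","rb")); B=lambda x,y:(170+(x-1.2)/3.3,80+(y-1.2)/3.3)
gap(c,B,(196,206),(218,257),[(347,20),(343,390)],[(355,238),(5,285)])
E
```

```text
rig yaw 0.2332 pin-collar x 8.2 (want ~9) y 2.51 collar y est -6.2
bar yaw 0.2305 pin-collar x 8.2 (want ~9) y 2.53 collar y est -6.1
```

Pin is 2.5 mm short of the collar. That needs 0.033 more closure, which I'll finish after the lift. First I'll measure the mat.

Run:
```python
from h import *
d=pickle.load(open("d0.pkl","rb"))
for n,roi in (("top",(200,150,275,240)),("scene",(240,175,320,250))):
    c=d[n]; hsv=cv2.cvtColor(c["pixels"],cv2.COLOR_BGR2HSV); x0,y0,x1,y1=roi
    m=((hsv[...,1]<60)&(hsv[...,2]>90)).astype(np.uint8); q=np.zeros_like(m); q[y0:y1,x0:x1]=m[y0:y1,x0:x1]
    cs,_=cv2.findContours(q,cv2.RETR_EXTERNAL,cv2.CHAIN_APPROX_NONE); k=max(cs,key=cv2.contourArea)
    P=onz(c,k.reshape(-1,2),4.)[:,:2].astype(np.float32); r=cv2.minAreaRect(P); print(n,cv2.contourArea(k),r)
    cv2.drawContours(c["pixels"],[k],-1,(0,0,255),1); crop(c,x0-10,y0-10,x1+10,y1+10,5,n+"_mat.png")
```

```text
top 2953.0 ((526.5962524414062, 62.92477035522461), (197.9285430908203, 248.07107543945312), 85.53196716308594)
scene 3175.5 ((563.9370727539062, 69.30064392089844), (181.97181701660156, 222.942626953125), 85.41191864013672)
```

View pics/top_mat.png

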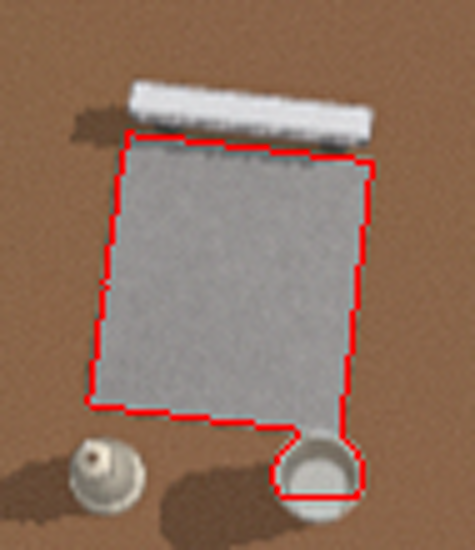

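View pics/scene_mat.png

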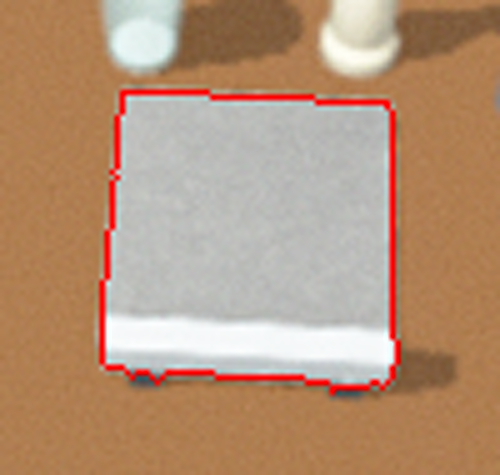

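Run:
```python
from h import *
from cell import env
d=pickle.load(open("d0.pkl","rb")); c=d["top"]
L=lambda x,y:(190+(x-2)/5,140+(y-2)/5)
P=onz(c,[L(127,133),L(374,160),L(341,430),L(91,404)],4.); print(P.round(1),"mid",P.mean(0),[np.linalg.norm(P[i]-P[(i+1)%4]).round(1) for i in range(4)])
u=P[0]+P[1]-P[2]-P[3]; print("mat yaw",np.arctan2(u[1],u[0]))
c=d["scene"]; S=lambda x,y:(230+(x-2)/5,165+(y-2)/5)
Q=onz(c,[S(121,90),S(391,104)],4.); print("back edge scene",Q.round(1), "mid from it",Q.mean(0)+100*u/np.linalg.norm(u))
s=env.state(); print(s["eef_pos"],s["joints"]); delta(s,[*P.mean(0)[:2],100])
```

```text
[[656.3 148.3   4. ]
 [642.2 -29.    4. ]
 [447.6 -11.3   4. ]
 [460.  164.    4. ]] mid [551.53069152  67.99493676   4.        ] [np.float64(177.8), np.float64(195.3), np.float64(175.7), np.float64(196.9)]
mat yaw -0.0851060245007484
back edge scene [[447.4 -10.9   4. ]
 [462.8 168.1   4. ]] mid from it [554.74464464  70.11434315   4.        ]
[ 539.16855961 -207.52559836    4.9335984 ] [-4.82098577e-01  7.07060318e-01  1.84731634e+00  1.38291194e-03
  5.83852525e-01  9.89874393e-01]
shift tool m [-0.0395 -0.0953 -0.2729] world mm [ 12.4 275.5  95.1]
```

Mat middle is about (553.5, 69). Lift first.

```bash
python3 -m inch '[0,0,0,0,0,0,0.533,0,0,0,0,0,0,0.533,0,-0.01,0,0,0,0,0.533,0,-0.02,0,0,0,0,0.533,0,-0.025,0,0,0,0,0.533,0,-0.025,0,0,0,0,0.533,0,-0.025,0,0,0,0,0.533,0,-0.02,0,0,0,0,0.533,0,0,0,0,0,0,0.533]'
python3 - <<'E'
from h import *
from cell import env
c=snap(env,"wrist","w12"); crop(c,170,80,320,260,3.3,"w12c.png"); delta(env.state(),[558,60,120])
snap(env,"scene","s12")
E
```

```text
t: 18.8
eef_pos: [539.7, -207.9, 133.1]
tcp_rot: [-1.567, 0.007, -3.044]
ft_force: [-0.5, -1.1, -2.0]
opening: 0.233
shift tool m [-0.0448  0.0108 -0.2645] world mm [ 18.9 267.6 -11.3]
```

View pics/w12c.png

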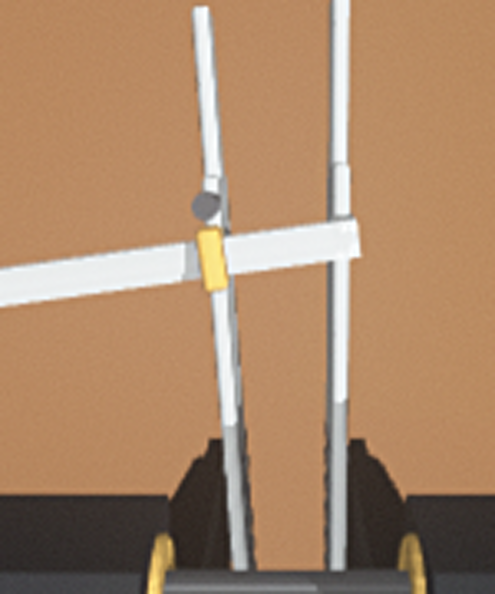

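View pics/s12.png

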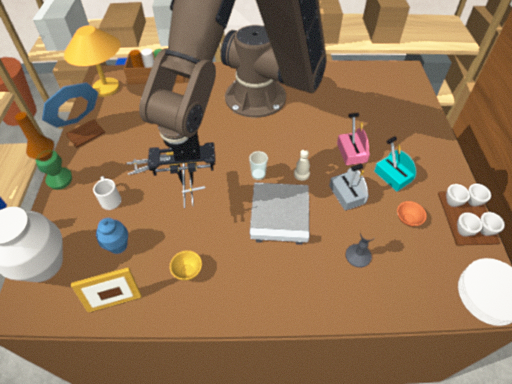

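```bash
python3 -m inch '[-0.003,0,-0.015,0,0,0,0.533,-0.006,0,-0.035,0,0,0,0.533,-0.006,0,-0.035,0,0,0,0.533,-0.006,0,-0.035,0,0,0,0.533,-0.006,0,-0.035,0,0,0,0.533,-0.006,0,-0.035,0,0,0,0.533,-0.006,0,-0.035,0,0,0,0.533,-0.005,0.012,-0.028,0,0,0,0.533,-0.001,0.015,-0.011,0,0,0,0.533,0,0.009,0,0,0,0,0.533]'; python3 -m inch '[0,0,0,0,0,0,0.533,0,0,0,0,0,0,0.533]'
python3 - <<'E'
from h import *
from cell import env
c=snap(env,"wrist","w13"); crop(c,170,80,320,260,3.3,"w13c.png"); s=env.state(); print(s["eef_pos"],s["tcp_rot"],s["opening"])
c=snap(env,"scene","s13");crop(c,210,110,330,260,4,"s13c.png"); c=snap(env,"top","t13");crop(c,180,140,300,260,5,"t13c.png")
E
```

```text
t: 19.9
eef_pos: [556.7, 61.8, 91.8]
tcp_rot: [-1.57, 0.0, -3.041]
ft_force: [-0.2, -0.8, -1.1]
opening: 0.232
t: 20.1
eef_pos: [557.8, 59.1, 93.5]
tcp_rot: [-1.57, 0.002, -3.045]
ft_force: [0.2, 1.0, -1.9]
opening: 0.231
[558.05795029  58.99268905  93.94491928] [-1.56955498  0.00329173 -3.0449203 ] 0.230566925589357
```

View pics/w13c.png

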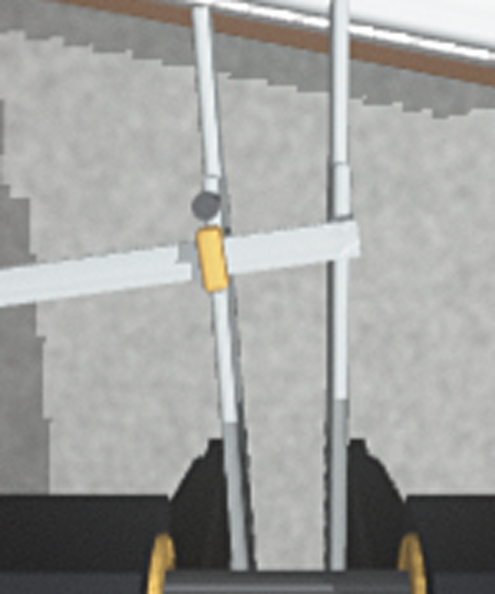

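View pics/s13c.png

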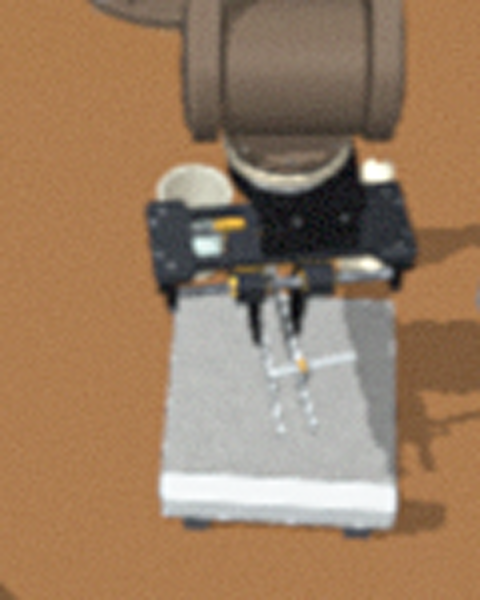

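Run:
```python
from gap import *
c=pickle.load(open("w13.pkl","rb")); crop(c,215,130,285,170,11,"w13e.png")
px=c["pixels"].astype(int)
m=(px[...,2]-px[...,0]>70); q=np.zeros_like(m); q[140:175,222:245]=m[140:175,222:245]
ys,xs=np.nonzero(q); print("collar",xs.mean(),ys.mean(),xs.min(),xs.max(),ys.min(),ys.max(),len(xs),cv2.minAreaRect(np.c_[xs,ys].astype(np.float32)))
m=px.sum(2)<400; q=np.zeros_like(m); q[136:147,226:238]=m[136:147,226:238]; ys,xs=np.nonzero(q); print("pin",xs.mean(),ys.mean(),len(xs),xs.min(),xs.max(),ys.min(),ys.max())
B=lambda x,y:(170+(x-1.2)/3.3,80+(y-1.2)/3.3)
gap(c,B,(206,206),(212.5,258.5),[(341,20),(337.5,390)],[(350,238),(5,285)],dz=89)
```

```text
collar 233.84444444444443 158.04444444444445 230 238 149 167 135 ((233.7745361328125, 158.03469848632812), (18.70303726196289, 7.146687984466553), 81.25383758544922)
pin 232.05084745762713 141.83050847457628 59 228 236 138 146
rig yaw 0.2324 pin-collar x 8.0 (want ~9) y 0.03 collar y est -6.4
bar yaw 0.2318 pin-collar x 8.0 (want ~9) y 0.03 collar y est -6.4
```

View pics/w13e.png

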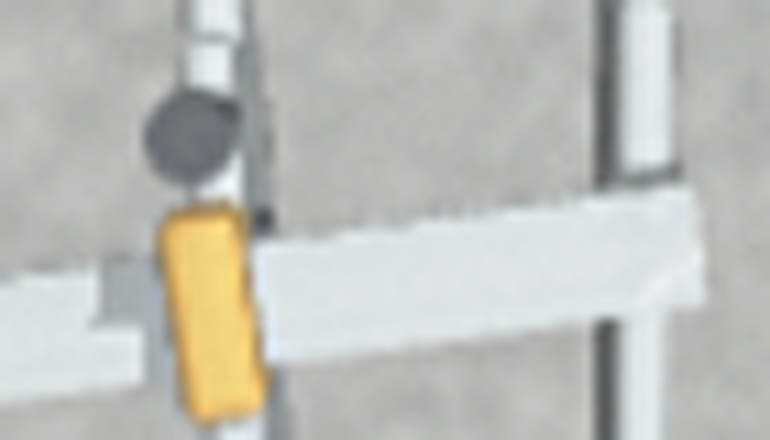

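Run:
```python
from gap import *
from cell import env
c=pickle.load(open("w13.pkl","rb"))
C=onz(c,[(233.84,158.04)],35.+89)[0,:2]; e=np.array([np.cos(.232),np.sin(.232)]); f=np.array([-e[1],e[0]])
o=C-55*e+6*f; print("centre",o, "collar",C)
delta(env.state(),[*(env.state()["eef_pos"][:2]+np.array([553.5,69])-o),96])
```

```text
centre [553.73997349  69.92834695] collar [608.64598699  76.73493794]
shift tool m [ 0.0003 -0.0017  0.0009] world mm [-0.2 -0.9  1.7]
```

View pics/t13c.png

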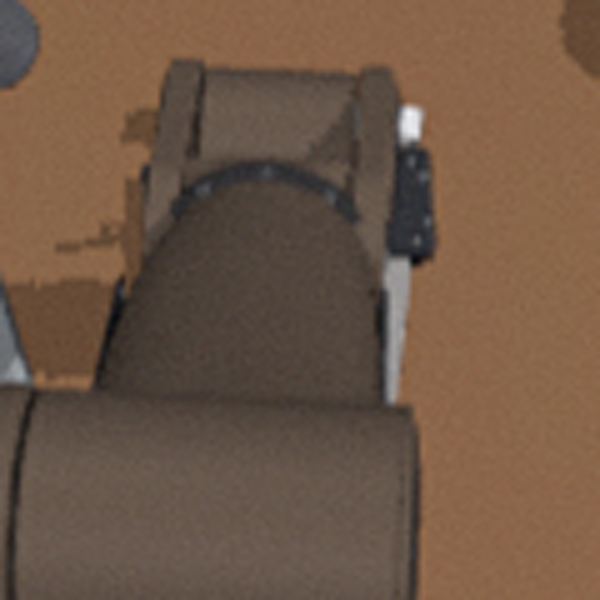

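The centre is within 1 mm of the mat middle and about 96 mm above it. I'll let it settle, then do a final check of steadiness and the lever.

```bash
python3 -m inch '[0,0,0,0,0,0,0.533,0,0,0,0,0,0,0.533,0,0,0,0,0,0,0.533,0,0,0,0,0,0,0.533,0,0,0,0,0,0,0.533,0,0,0,0,0,0,0.533,0,0,0,0,0,0,0.533,0,0,0,0,0,0,0.533]'
python3 - <<'E'
from gap import *
from lev import ang
from cell import env
c=snap(env,"wrist","w14"); px=c["pixels"].astype(int)
m=(px[...,2]-px[...,0]>70); q=np.zeros_like(m); q[140:175,222:245]=m[140:175,222:245]; ys,xs=np.nonzero(q); C=(xs.mean(),ys.mean())
m=px.sum(2)<400; q=np.zeros_like(m); q[136:147,226:238]=m[136:147,226:238]; ys,xs=np.nonzero(q); P=(xs.mean(),ys.mean()); print(C,P)
B=lambda x,y:(170+(x-1.2)/3.3,80+(y-1.2)/3.3); I=lambda p:((p[0]-170)*3.3+1.2,(p[1]-80)*3.3+1.2)
gap(c,B,I(P),I(C),[(341,20),(337.5,390)],[(350,238),(5,285)],dz=89)
s=env.state(); print(s["eef_pos"],s["tcp_rot"],s["opening"],np.abs(s["qvel"]).max())
# level: depth-cloud heights of blade tops near/far
X=cloud(c); 
for n,(u,v) in dict(rig_far=(273,90),rig_mid=(272,150),rig_near=(272,200),bar=(255,153),barL=(200,162),hin_near=(238,215),hin_far=(232,95)).items(): print(n,X[v-1:v+2,u-2:u+3,2].max().round(1))
snap(env,"scene","s14"); crop(pickle.load(open("s14.pkl","rb")),210,110,410,260,3.5,"s14c.png")
E
```

```text
t: 21.05
eef_pos: [558.0, 59.7, 93.7]
tcp_rot: [-1.57, 0.003, -3.044]
ft_force: [0.2, 0.3, -0.7]
opening: 0.238
(np.float64(233.84444444444443), np.float64(158.04444444444445)) (np.float64(232.05084745762713), np.float64(141.83050847457628))
rig yaw 0.233 pin-collar x 8.2 (want ~9) y -0.09 collar y est -6.2
bar yaw 0.2324 pin-collar x 8.2 (want ~9) y -0.08 collar y est -6.2
[557.93028216  59.70805524  93.74033662] [-1.569606    0.00322116 -3.04393173] 0.23642778947003248 0.0009136830646541269
rig_far 106.4
rig_mid 122.2
rig_near 111.8
bar 121.0
barL 121.0
hin_near 111.9
hin_far 106.8
```

View pics/s14c.png

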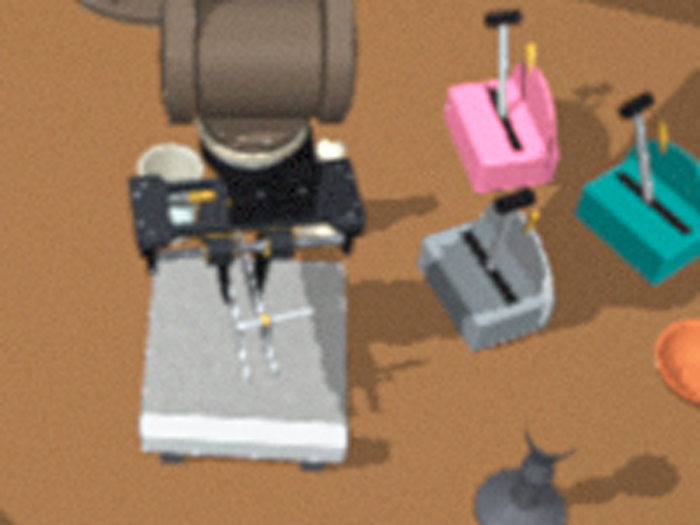

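Run:
```python
from h import *
for f in("w11","w14"):
    c=pickle.load(open(f+".pkl","rb")); X=cloud(c)
    print(f,[(v,np.nanmax(X[v-1:v+2,262:284,2]).round(1)) for v in (90,105,120,140,175,190,200)],[(v,np.nanmax(X[v-1:v+2,224:246,2]).round(1)) for v in (90,105,120,180,195,205)])
```

```text
w11 [(90, np.float64(17.5)), (105, np.float64(16.7)), (120, np.float64(17.0)), (140, np.float64(23.4)), (175, np.float64(23.8)), (190, np.float64(22.8)), (200, np.float64(22.8))] [(90, np.float64(17.7)), (105, np.float64(17.3)), (120, np.float64(18.4)), (180, np.float64(23.9)), (195, np.float64(23.7)), (205, np.float64(23.5))]
w14 [(90, np.float64(106.4)), (105, np.float64(106.1)), (120, np.float64(106.2)), (140, np.float64(111.9)), (175, np.float64(112.8)), (190, np.float64(111.9)), (200, np.float64(111.8))] [(90, np.float64(106.3)), (105, np.float64(106.6)), (120, np.float64(106.3)), (180, np.float64(111.6)), (195, np.float64(112.3)), (205, np.float64(112.8))]
```

The tips are simply lower in profile. Every point rose by the same ~89 mm, so the tweezers are level. The gap is steady at −0.1 mm, so I'm handing in.

```bash
python3 -c "
from cell import env
print(env.job_done()); print(env.state()['t'])"
```

```text
the job is handed in; nothing more can be done
None
the job is handed in; nothing more can be done
```

The job is handed in. The lever was set first, then the tweezers were lifted, and the arm is still holding them over the mat. It took about 21 s of the 48 s.

- **Lever:** I regrasped it once because the first setting was about 0.015 rad short. The two cameras now disagree slightly on which side of the tab it sits. The wrist view puts the lever at 0.562 and the tab at 0.568, and the scene view gives 0.567 and 0.557. So it is in line to about 0.01 rad. It looked unchanged in the last picture.
- **Tweezers (the larger pair):** They are held by both blades. Their centre was within about 1 mm of the measured mat middle, roughly 96 mm above it. The two views of the mat middle themselves differ by about 4 mm.
- **Level:** Compared with when they lay on the table, the blade points I checked rose about 88 to 90 mm at both ends, so they are level to within the depth reading.
- **Gap:** The pin was within about 0.1 mm of the collar in two checks about 1 s apart, and the arm was still.
- **First close:** The fingers stopped about 4.5 mm too high, so I reopened them, lowered and closed again before lifting.
- **Other goods:** I saw no contact with the tab, the collar or the other goods, and the force readings I checked stayed around 11 N or less.

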